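Rack the drivers in reverse order for reassembly

ROBOT

A 6-joint arm with a two-finger parallel gripper is mounted at the origin on the work surface. World frame = base frame: x ahead of the robot, y to its left, z up, the work surface at z = 0. Lengths are in m, angles in rad, forces in N, time in s.
With the tool pointing down it reaches from about 0.35 to 0.975 m from the base axis. Payload 4.9 kg.
Tool frame: the origin (TCP) lies midway between the tips of the shut fingers; the grasp point (between the pads) lies manip.tcp_to_grasp behind it (manip.tcp_to_grasp is the distance from the TCP to the grasp point, in m); z points along the fingers, y is the line along which they close (so a half turn about z gives the same grasp; the last joint's range is limited). The gripper opens to 85 mm and grips with 20 to 120 N. Pads are 22 mm wide; open, the fingers measure 114 mm over their backs; the gripper's body (76 mm by 85 mm) begins 54 mm behind the grasp point. The pads swing forward as they close: fully open they stand 13 mm farther back than shut.
Start: joints at [-1.319, 0.053, 1.613, -0, 1.476, -0.119], TCP at [0.226, -0.583, 0.231] pointing down, gripper open.
Joint ranges: [-3.01, 3.01], [-1.01, 2.22], [0.06, 2.58], [-1.02, 4.17], [0.09, 2.62], [-3.14, 3.14]. Speed limits (rad/s): [2.57, 2.57, 3.14, 3.14, 3.14, 3.14].

INTERFACE

Orientations are given as a unit quaternion [w, x, y, z].
In Python, from plant import manip, grab_frame, calibration, job_done gives the robot as it stands.
- The arm moves only by the tool send_rows, never from a script. Its argument "rows" is a list of rows, each an object of numbers: "x", "y", "z": the shift along the tool's x, y, z normalised to -1 to 1, where 1 is 15 cm; "wx", "wy", "wz": the turn, a rotation vector about the tool's x, y, z normalised to -1 to 1, where 1 is pi/4 rad; "hand": the opening, from -1 (shut) to 1 (fully open). In form: [{"x": .., "y": .., "z": .., "wx": .., "wy": .., "wz": .., "hand": ..}, ...]. A call has exactly 10 rows; each row shifts and turns the commanded pose from where the row before left it, along the tool's axes as they then stand; what a row does not reach is not made up. A row lasts 1/12 s, in which the tool goes at most 41.7 mm and 7.16 degrees, less where a joint would pass 70% of its speed; a pose out of reach is approached as far as the arm can. A call with a number of a shift or a turn outside -1 to 1 is refused whole. A call with a gripper value outside its range is refused whole. The fingers move at their own pace and stop on an object; the grip force is fixed at half the most. Time passes only in rows, so rows that do not move let the fingers close, or fill a call up. It gives the time, the measured TCP pose, the force, the opening and the grip force at its end, in the units of the state.
- manip.state(): the state, without advancing time (a new reading comes with each control period).
- grab_frame(name): name is "scene" or "top" or "wrist"; returns the picture (400x640x3 uint8, blue, green, red); there is no depth.
- calibration(name): a dict with "camera_matrix" (3x3 intrinsics, pixels), "R" (3x3) and "t" (3): a world point X has camera coordinates R X + t. Camera axes: x right, y down, z forward; pixel columns grow to the right and rows downward; lengths in m; the calibration is good to about 2 mm. A picture is of the moment at which its call begins: read the wrist's pose just before it. calibration takes no time and is no camera call; for the wrist camera it gives the pose at the moment of the call.
- job_done(): hands the job in; it is judged then, once.
The state is a dict: "time": time; "joint_pos": joint angles; "joint_vel": joint speeds; "joint_efforts": joint torques, N m; "tool_pos": TCP position; "tool_rot": TCP orientation; "contact_force": force on the tool from outside, world axes, zero at the start; "ft_torque": the same for the moment, N m; "gripper_width": opening from 0.0 (shut) to 1.0 (fully open); "grasp_force": force on a finger pad.
Only numpy, scipy, OpenCV 4.12 (cv2) and the standard library are available. Lean on these libraries where they do the work, as an engineer would, in place of code of your own. Each camera call takes 0.05 s, during which the arm holds its last target. There are 200 camera calls.

TASK

The four drivers stand in the steel sleeves in the order in which they were used to take a phone apart; putting it together again needs them the other way round. Move all four to the empty plywood rack, one to each hole, in reverse order: seen from the robot, the driver now furthest left goes into the hole furthest right, the next into the hole beside it, and so on. Each must hang upright with its shank in its hole and its flange flat on the board, and none may topple on the way.

Things in the scene. Friction and masses are not known exactly. Their poses are not given: they have to be found in the camera images.
- driver_slim: Hand driver with a slim round black handle 16 mm in diameter, steel cap, top 60 mm above the origin. Origin: centre of the flange's underside, z up. A steel shank 10 mm thick reaches 40 mm below it; the dark steel flange, 38 mm across, 4 mm thick, carries the handle. 70 g, loose, free to turn about z. Grip the handle 42 mm above the origin. Starts in sleeve_a.
- driver_stout: Hand driver with a stout round black handle 30 mm in diameter with a grey band and a domed top (dome from 50 to 60 mm above the origin). Origin: centre of the flange's underside, z up. A steel shank 10 mm thick reaches 40 mm below it; the dark steel flange, 38 mm across, 4 mm thick, carries the handle. 70 g, loose, free to turn about z. Grip the handle 38 mm above the origin. Starts in sleeve_b.
- driver_square: Hand driver with a square grey handle, 22 x 22 mm, its faces across its own x and y axes, top 80 mm above the origin. Origin: centre of the flange's underside, z up. A steel shank 10 mm thick reaches 40 mm below it; the dark steel flange, 38 mm across, 4 mm thick, carries the handle. 70 g, loose, free to turn about z. Grip the handle 55 mm above the origin, across x or y. Starts in sleeve_c.
- driver_knob: Hand driver with a aluminium disc knob 40 mm in diameter (from 36 to 56 mm above the origin) on a 16 mm steel stem. Origin: centre of the flange's underside, z up. A steel shank 10 mm thick reaches 40 mm below it; the dark steel flange, 38 mm across, 4 mm thick, carries the handle. 70 g, loose, free to turn about z. Grip the knob 46 mm above the origin. Starts in sleeve_d.
- base: Fixed aluminium plate, 120 (x) x 250 (y) x 12 mm, under the four sleeves. Origin: centre of its underside. Its +y points to the robot's left, turned at most 0.35 rad. The sleeves stand at its x = 0 and y = +90, +30, -30, -90 mm; which sleeve is at which place varies. Beyond the row a loose vial, 28 mm high, stands on it.
- rack: Fixed, empty plywood rack, 80 (x) x 250 (y) mm. Origin: centre of its underside; +y points to the robot's left, turned at most 0.35 rad. Its 10 mm top board, upper face at z = 60 mm, has four round through holes 27 mm wide at x = 0, y = +90, +30, -30, -90 mm, 44 mm of free height below it. A driver hangs with its shank in a hole, flange flat on the board.
- sleeve_a: Fixed upright steel sleeve, 34 mm outside diameter, 50 mm high, bore 12 mm right through (1 mm of play round the shank); all four look alike. Origin: centre of its underside, on the base plate. Driver_slim starts in it, flange resting on its top; draw the driver straight up at least 40 mm to clear it.
- sleeve_b: Fixed upright steel sleeve, 34 mm outside diameter, 50 mm high, bore 12 mm right through (1 mm of play round the shank); all four look alike. Origin: centre of its underside, on the base plate. Driver_stout starts in it, flange resting on its top; draw the driver straight up at least 40 mm to clear it.
- sleeve_c: Fixed upright steel sleeve, 34 mm outside diameter, 50 mm high, bore 12 mm right through (1 mm of play round the shank); all four look alike. Origin: centre of its underside, on the base plate. Driver_square starts in it, flange resting on its top; draw the driver straight up at least 40 mm to clear it.
- sleeve_d: Fixed upright steel sleeve, 34 mm outside diameter, 50 mm high, bore 12 mm right through (1 mm of play round the shank); all four look alike. Origin: centre of its underside, on the base plate. Driver_knob starts in it, flange resting on its top; draw the driver straight up at least 40 mm to clear it.
Mind the look-alikes: they are no part of the job. What is shaped like the driver_knob but blue or red is not meant.

How it is judged:
At the end, for the whole second after the job is handed in: Each driver is in the rack hole that mirrors its sleeve's place on the base (base y = +90 mm goes to rack y = -90 mm, +30 to -30, and so on), within 13 mm in the rack's x and y of the hole's centre, its flange on the board within 6 mm, upright within 0.12 rad, at rest (((y of sleeve_a in the frame of base between 0.08 and 0.1 m and y of driver_slim in the frame of rack between -0.103 and -0.077 m) or (y of sleeve_a in the frame of base between 0.02 and 0.04 m and y of driver_slim in the frame of rack between -0.043 and -0.017 m) or (y of sleeve_a in the frame of base between -0.04 and -0.02 m and y of driver_slim in the frame of rack between 0.017 and 0.043 m) or (y of sleeve_a in the frame of base between -0.1 and -0.08 m and y of driver_slim in the frame of rack between 0.077 and 0.103 m)) and x of driver_slim in the frame of rack between -0.013 and 0.013 m and z of driver_slim in the frame of rack between 0.054 and 0.066 m and angle between each of driver_slim, driver_stout, driver_square, driver_knob's own z axis and vertical below 0.12 rad and linear speed of each of driver_slim, driver_stout, driver_square, driver_knob below 0.02 m/s and angular speed of each of driver_slim, driver_stout, driver_square, driver_knob below 0.3 rad/s and ((y of sleeve_b in the frame of base between 0.08 and 0.1 m and y of driver_stout in the frame of rack between -0.103 and -0.077 m) or (y of sleeve_b in the frame of base between 0.02 and 0.04 m and y of driver_stout in the frame of rack between -0.043 and -0.017 m) or (y of sleeve_b in the frame of base between -0.04 and -0.02 m and y of driver_stout in the frame of rack between 0.017 and 0.043 m) or (y of sleeve_b in the frame of base between -0.1 and -0.08 m and y of driver_stout in the frame of rack between 0.077 and 0.103 m)) and x of driver_stout in the frame of rack between -0.013 and 0.013 m and z of driver_stout in the frame of rack between 0.054 and 0.066 m and ((y of sleeve_c in the frame of base between 0.08 and 0.1 m and y of driver_square in the frame of rack between -0.103 and -0.077 m) or (y of sleeve_c in the frame of base between 0.02 and 0.04 m and y of driver_square in the frame of rack between -0.043 and -0.017 m) or (y of sleeve_c in the frame of base between -0.04 and -0.02 m and y of driver_square in the frame of rack between 0.017 and 0.043 m) or (y of sleeve_c in the frame of base between -0.1 and -0.08 m and y of driver_square in the frame of rack between 0.077 and 0.103 m)) and x of driver_square in the frame of rack between -0.013 and 0.013 m and z of driver_square in the frame of rack between 0.054 and 0.066 m and ((y of sleeve_d in the frame of base between 0.08 and 0.1 m and y of driver_knob in the frame of rack between -0.103 and -0.077 m) or (y of sleeve_d in the frame of base between 0.02 and 0.04 m and y of driver_knob in the frame of rack between -0.043 and -0.017 m) or (y of sleeve_d in the frame of base between -0.04 and -0.02 m and y of driver_knob in the frame of rack between 0.017 and 0.043 m) or (y of sleeve_d in the frame of base between -0.1 and -0.08 m and y of driver_knob in the frame of rack between 0.077 and 0.103 m)) and x of driver_knob in the frame of rack between -0.013 and 0.013 m and z of driver_knob in the frame of rack between 0.054 and 0.066 m); the robot touches nothing.
It fails at once if a driver toppled (tilted more than 1.0 rad) (angle between any of driver_slim, driver_stout, driver_square, driver_knob's own z axis and vertical above 1 rad).
It also fails if it takes over 123 s, if anything falls off the work surface, if the arm or the gripper's body presses on something with over 40 N, if the wrist force passes 120 N, or if a joint passes its speed limit or range.

## Working session

There is one attempt and no reset: what is moved stays moved. The work goes in short steps, Python scripts to look and compute and a tool call to move; the robot and the scene stay as the last step left them, time stands still between calls to the robot, and variables do not carry over. Pictures are saved under pics/ and viewed, at most 14 in all, crops included, and the job is handed in when it is done.

Besides the shell and the picture viewer there is one more tool, called after "Emit:" by a JSON object that holds its "fn" and its "kwargs". send_rows: Moves the arm, as the interface text tells. Scaled input: -1 to 1 covers 15 cm each way for a shift and pi/4 rad each way for a turn. Its arguments: {"type":"object","properties":{"rows":{"type":"array","items":{"type":"object","properties":{"x":{"type":"number","minimum":-1,"maximum":1},"y":{"type":"number","minimum":-1,"maximum":1},"z":{"type":"number","minimum":-1,"maximum":1},"wx":{"type":"number","minimum":-1,"maximum":1},"wy":{"type":"number","minimum":-1,"maximum":1},"wz":{"type":"number","minimum":-1,"maximum":1},"hand":{"type":"number"}}}}},"required":["rows"]}

```bash
mkdir -p pics; ls; python3 - <<'E'
from plant import manip, grab_frame, calibration
import cv2, numpy as np
print(manip.tcp_to_grasp, manip.state())
for n in("scene","top"):
    cv2.imwrite(f"pics/{n}0.png",grab_frame(n)); c=calibration(n); print(n,np.round(c["camera_matrix"],1).tolist(),np.round(c["R"],3).tolist(),np.round(c["t"],3))
E
```

```text
pics
0.0187 {'time': 0.0, 'joint_pos': array([-1.31900608e+00,  5.33540344e-02,  1.61431414e+00, -1.43653026e-05,
        1.47602486e+00, -1.19002468e-01]), 'joint_vel': array([-0.00173439, -0.00019097,  0.00126284, -0.00074346,  0.00161713,
       -0.00011256]), 'joint_efforts': array([ 1.22543795e-03, -3.93689311e+01, -3.70169914e+01, -1.00029918e-04,
        7.14125839e-03, -1.47912264e-06]), 'tool_pos': array([ 0.22630634, -0.58190378,  0.23005276]), 'tool_rot': array([-1.04740202e-03,  9.82862596e-01,  1.84336688e-01, -7.68089476e-05]), 'contact_force': array([-0.5775708 , -0.87247998,  0.4793982 ]), 'ft_torque': array([-0.00387802, -0.00582633, -0.05455815]), 'grasp_force': 0.0, 'gripper_width': 1.0005893891360917}
scene [[447.1, 0.0, 321.2], [0.0, 447.1, 197.5], [0.0, 0.0, 1.0]] [[-0.303, 0.953, -0.023], [0.604, 0.173, -0.778], [-0.737, -0.25, -0.628]] [ 0.159 -0.299  1.499]
top [[379.9, 0.0, 321.7], [0.0, 379.9, 198.9], [0.0, 0.0, 1.0]] [[0.019, -1.0, -0.022], [-0.996, -0.017, -0.092], [0.092, 0.024, -0.995]] [0.014 0.563 1.026]
```

View pics/top0.png

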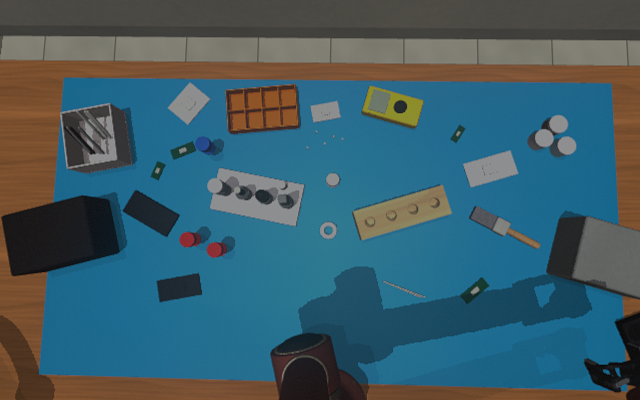

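View pics/scene0.png

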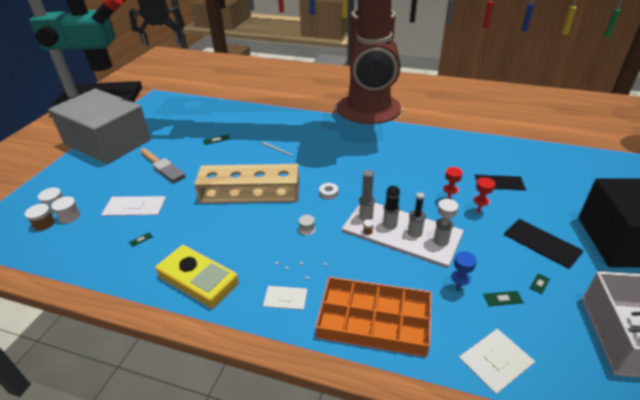

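The top view shows the base plate, centred near (257,197). From left to right its drivers are knob (215,186), slim (242,192), stout (265,197) and square (287,200). The blue (204,145) and red (189,240), (217,250) knobs are look-alikes. The rack is at (402,212), with holes at about (370,221), (392,215), (413,209) and (435,202). In the scene view the order from right to left is knob (447,210), slim (419,205), stout (392,200), square (367,185), which agrees.

```bash
cat > h.py <<'E'
from plant import manip, grab_frame, calibration
import cv2, numpy as np
from scipy.spatial.transform import Rotation as Ro
def ray(cal,uv,z):
    K,R,t=[np.array(cal[k]) for k in("camera_matrix","R","t")]
    uv=np.atleast_2d(uv).astype(float); d=np.c_[uv,np.ones(len(uv))]@np.linalg.inv(K).T@R
    c=-R.T@t; return c+d*((z-c[2])/d[:,2])[:,None]
def proj(cal,X):
    K,R,t=[np.array(cal[k]) for k in("camera_matrix","R","t")]
    p=(np.atleast_2d(X)@R.T+t)@K.T; return p[:,:2]/p[:,2:]
def big(m):
    c,_=cv2.findContours(m.astype(np.uint8),cv2.RETR_EXTERNAL,cv2.CHAIN_APPROX_NONE); return max(c,key=cv2.contourArea)[:,0]
def rect(cal,cnt,z):
    P=ray(cal,cnt,z)[:,:2]; (c,s,a)=cv2.minAreaRect((P*1000).astype(np.float32))
    a=np.deg2rad(a); 
    if s[0]>s[1]: a+=np.pi/2   # long side = y axis
    a=(a+np.pi/2)%np.pi-np.pi/2
    return np.array(c)/1000,a,s
E
python3 - <<'E'
from h import *
im=cv2.imread("pics/top0.png"); cal=calibration("top")
hsv=cv2.cvtColor(im,cv2.COLOR_BGR2HSV)
roi=np.zeros(im.shape[:2],bool)
r=roi.copy(); r[160:235,195:315]=1
m=r&(hsv[...,1]<60)&(hsv[...,2]>110)
print("base",rect(cal,big(m),.012))
r=roi.copy(); r[180:245,345:460]=1
m2=r&(hsv[...,0]<35)&(hsv[...,1]>40)
c=big(m2); print("rack",rect(cal,c,.06))
im2=im.copy(); cv2.drawContours(im2,[c[:,None],big(m)[:,None]],-1,(0,0,255),1)
cv2.imwrite("pics/crop1.png",cv2.resize(im2[150:250,190:460],None,fx=2.9,fy=2.9,interpolation=cv2.INTER_CUBIC))
# drivers' approximate tops
for n,uv,z in(("knob",(215,186),.118),("slim",(242,192),.122),("stout",(265,197),.122),("square",(287,200),.142)): print(n,ray(cal,uv,z)[0].round(3))
for uv in((370,221),(392,215),(413,209),(435,202)):print(ray(cal,uv,.06)[0].round(3))
E
```

```text
base (array([0.56969568, 0.21893933]), np.float64(-0.1819093487867347), (268.19940185546875, 119.29911041259766))
rack (array([ 0.5280965 , -0.18894162]), np.float64(0.30604321535793555), (78.15577697753906, 249.57611083984375))
knob [0.582 0.295 0.118]
slim [0.568 0.224 0.122]
stout [0.556 0.165 0.122]
square [0.548 0.107 0.142]
[ 0.503 -0.106  0.06 ]
[ 0.52  -0.164  0.06 ]
[ 0.537 -0.22   0.06 ]
[ 0.556 -0.278  0.06 ]
```

View pics/crop1.png

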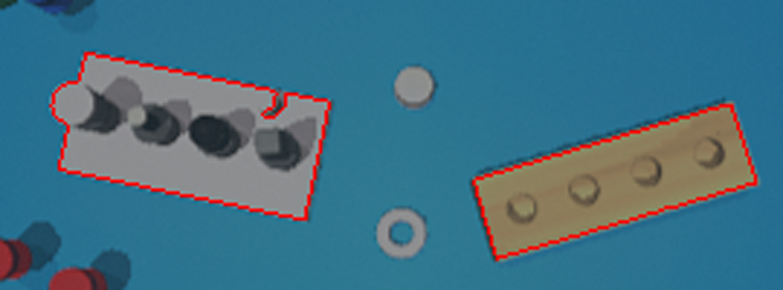

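Emit:
{"fn": "send_rows", "kwargs": {"rows": [{"z": -0.067,"wz": -0.144,"hand": 1},{"z": -0.067,"wz": -0.144,"hand": 1},{"z": -0.067,"wz": -0.144,"hand": 1},{"z": -0.067,"wz": -0.144,"hand": 1},{"z": -0.067,"wz": -0.144,"hand": 1},{"z": -0.067,"wz": -0.144,"hand": 1},{"z": -0.067,"wz": -0.144,"hand": 1},{"z": -0.067,"wz": -0.144,"hand": 1},{"z": -0.067,"wz": -0.144,"hand": 1},{"z": 0,"hand": 1}]}}

```text
invalid input at $.rows[0]: expected keys x, y, z, wx, wy, wz, hand
```

Emit:
{"fn": "send_rows", "kwargs": {"rows": [{"x": 0.186,"y": 0.039,"hand": 1},{"x": 0.186,"y": 0.039,"hand": 1},{"x": 0.186,"y": 0.039,"hand": 1},{"x": 0.186,"y": 0.039,"hand": 1},{"x": 0.186,"y": 0.039,"hand": 1},{"x": 0.186,"y": 0.039,"hand": 1},{"x": 0.186,"y": 0.039,"hand": 1},{"x": 0.186,"y": 0.039,"hand": 1},{"x": 0.186,"y": 0.039,"hand": 1},{"x": 0.186,"y": 0.039,"hand": 1}]}}

```text
invalid input at $.rows[0]: expected keys x, y, z, wx, wy, wz, hand
```

Emit:
{"fn": "send_rows", "kwargs": {"rows": [{"x": 0.186,"y": 0.039,"hand": 1},{"x": 0.186,"y": 0.039,"hand": 1},{"x": 0.186,"y": 0.039,"hand": 1},{"x": 0.186,"y": 0.039,"hand": 1},{"x": 0.186,"y": 0.039,"hand": 1},{"x": 0.186,"y": 0.039,"hand": 1},{"x": 0.186,"y": 0.039,"hand": 1},{"x": 0.186,"y": 0.039,"hand": 1},{"x": 0.186,"y": 0.039,"hand": 1},{"x": 0.186,"y": 0.039,"hand": 1}]}}

```text
invalid input at $.rows[0]: expected keys x, y, z, wx, wy, wz, hand
```

Emit:
{"fn": "send_rows", "kwargs": {"rows": [{"x": 0.186,"y": 0.039,"hand": 1},{"x": 0.186,"y": 0.039,"hand": 1},{"x": 0.186,"y": 0.039,"hand": 1},{"x": 0.186,"y": 0.039,"hand": 1},{"x": 0.186,"y": 0.039,"hand": 1},{"x": 0.186,"y": 0.039,"hand": 1},{"x": 0.186,"y": 0.039,"hand": 1},{"x": 0.186,"y": 0.039,"hand": 1},{"x": 0,"y": 0,"hand": 1},{"x": 0,"y": 0,"hand": 1}]}}

```text
invalid input at $.rows[0]: expected keys x, y, z, wx, wy, wz, hand
```

```bash
python3 - <<'E'
from h import *
s=manip.state(); c=calibration("wrist"); im=grab_frame("wrist"); cv2.imwrite("pics/w1.png",im)
np.savez("w1.npz",**{k:np.array(v) for k,v in c.items()})
q=s["tool_rot"]; R=Ro.from_quat(np.r_[q[1:],q[0]]).as_matrix(); print(s["time"],s["tool_pos"],R.round(3).tolist())
print("cam",-np.array(c["R"]).T@c["t"],np.round(c["camera_matrix"],1).tolist())
E
```

```text
0.1 [ 0.2263421  -0.58196937  0.23019954] [[0.932, 0.362, -0.0], [0.362, -0.932, 0.002], [0.0, -0.002, -1.0]]
cam [ 0.30353541 -0.55292836  0.37336248] [[322.6, 0.0, 320.5], [0.0, 322.6, 195.3], [0.0, 0.0, 1.0]]
```

View pics/w1.png

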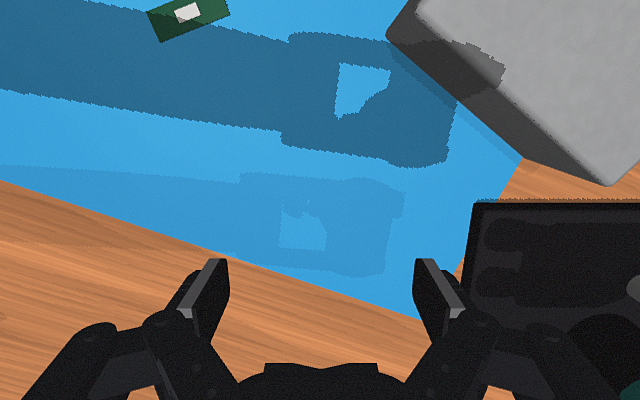

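The frame only shows the gripper over the start area: every move row needs all its keys, so nothing moved. I'm resending them in full.

Emit:
{"fn": "send_rows", "kwargs": {"rows": [{"x": 0,"y": 0,"z": -0.067,"wx": 0,"wy": 0,"wz": -0.144,"hand": 1},{"x": 0,"y": 0,"z": -0.067,"wx": 0,"wy": 0,"wz": -0.144,"hand": 1},{"x": 0,"y": 0,"z": -0.067,"wx": 0,"wy": 0,"wz": -0.144,"hand": 1},{"x": 0,"y": 0,"z": -0.067,"wx": 0,"wy": 0,"wz": -0.144,"hand": 1},{"x": 0,"y": 0,"z": -0.067,"wx": 0,"wy": 0,"wz": -0.144,"hand": 1},{"x": 0,"y": 0,"z": -0.067,"wx": 0,"wy": 0,"wz": -0.144,"hand": 1},{"x": 0,"y": 0,"z": -0.067,"wx": 0,"wy": 0,"wz": -0.144,"hand": 1},{"x": 0,"y": 0,"z": -0.067,"wx": 0,"wy": 0,"wz": -0.144,"hand": 1},{"x": 0,"y": 0,"z": -0.067,"wx": 0,"wy": 0,"wz": -0.144,"hand": 1},{"x": 0,"y": 0,"z": 0,"wx": 0,"wy": 0,"wz": 0,"hand": 1}]}}

```text
time: 0.98
tool_pos: [0.2267, -0.5832, 0.3241]
tool_rot: [0.002, 0.768, 0.641, -0.001]
contact_force: [0.3, 1.0, 0.0]
gripper_width: 0.999
grasp_force: 0.0
```

Emit:
{"fn": "send_rows", "kwargs": {"rows": [{"x": 0.186,"y": 0.039,"z": 0,"wx": 0,"wy": 0,"wz": 0,"hand": 1},{"x": 0.186,"y": 0.039,"z": 0,"wx": 0,"wy": 0,"wz": 0,"hand": 1},{"x": 0.186,"y": 0.039,"z": 0,"wx": 0,"wy": 0,"wz": 0,"hand": 1},{"x": 0.186,"y": 0.039,"z": 0,"wx": 0,"wy": 0,"wz": 0,"hand": 1},{"x": 0.186,"y": 0.039,"z": 0,"wx": 0,"wy": 0,"wz": 0,"hand": 1},{"x": 0.186,"y": 0.039,"z": 0,"wx": 0,"wy": 0,"wz": 0,"hand": 1},{"x": 0.186,"y": 0.039,"z": 0,"wx": 0,"wy": 0,"wz": 0,"hand": 1},{"x": 0.186,"y": 0.039,"z": 0,"wx": 0,"wy": 0,"wz": 0,"hand": 1},{"x": 0.186,"y": 0.039,"z": 0,"wx": 0,"wy": 0,"wz": 0,"hand": 1},{"x": 0.186,"y": 0.039,"z": 0,"wx": 0,"wy": 0,"wz": 0,"hand": 1}]}}

```text
time: 1.82
tool_pos: [0.3346, -0.3172, 0.3208]
tool_rot: [-0.0, 0.77, 0.638, 0.0]
contact_force: [0.6, 0.8, 0.2]
gripper_width: 1.001
grasp_force: 0.0
```

Emit:
{"fn": "send_rows", "kwargs": {"rows": [{"x": 0.186,"y": 0.039,"z": 0,"wx": 0,"wy": 0,"wz": 0,"hand": 1},{"x": 0.186,"y": 0.039,"z": 0,"wx": 0,"wy": 0,"wz": 0,"hand": 1},{"x": 0.186,"y": 0.039,"z": 0,"wx": 0,"wy": 0,"wz": 0,"hand": 1},{"x": 0.186,"y": 0.039,"z": 0,"wx": 0,"wy": 0,"wz": 0,"hand": 1},{"x": 0.186,"y": 0.039,"z": 0,"wx": 0,"wy": 0,"wz": 0,"hand": 1},{"x": 0.186,"y": 0.039,"z": 0,"wx": 0,"wy": 0,"wz": 0,"hand": 1},{"x": 0.186,"y": 0.039,"z": 0,"wx": 0,"wy": 0,"wz": 0,"hand": 1},{"x": 0.186,"y": 0.039,"z": 0,"wx": 0,"wy": 0,"wz": 0,"hand": 1},{"x": 0.186,"y": 0.039,"z": 0,"wx": 0,"wy": 0,"wz": 0,"hand": 1},{"x": 0.186,"y": 0.039,"z": 0,"wx": 0,"wy": 0,"wz": 0,"hand": 1}]}}

```text
time: 2.65
tool_pos: [0.4426, -0.0534, 0.3209]
tool_rot: [-0.0, 0.77, 0.639, -0.0]
contact_force: [0.5, -0.6, 0.6]
gripper_width: 0.995
grasp_force: 0.0
```

Emit:
{"fn": "send_rows", "kwargs": {"rows": [{"x": 0.186,"y": 0.039,"z": 0,"wx": 0,"wy": 0,"wz": 0,"hand": 1},{"x": 0.186,"y": 0.039,"z": 0,"wx": 0,"wy": 0,"wz": 0,"hand": 1},{"x": 0.186,"y": 0.039,"z": 0,"wx": 0,"wy": 0,"wz": 0,"hand": 1},{"x": 0.186,"y": 0.039,"z": 0,"wx": 0,"wy": 0,"wz": 0,"hand": 1},{"x": 0.186,"y": 0.039,"z": 0,"wx": 0,"wy": 0,"wz": 0,"hand": 1},{"x": 0.186,"y": 0.039,"z": 0,"wx": 0,"wy": 0,"wz": 0,"hand": 1},{"x": 0.186,"y": 0.039,"z": 0,"wx": 0,"wy": 0,"wz": 0,"hand": 1},{"x": 0,"y": 0,"z": 0,"wx": 0,"wy": 0,"wz": 0,"hand": 1},{"x": 0,"y": 0,"z": 0,"wx": 0,"wy": 0,"wz": 0,"hand": 1},{"x": 0,"y": 0,"z": 0,"wx": 0,"wy": 0,"wz": 0,"hand": 1}]}}

```text
time: 3.48
tool_pos: [0.5179, 0.1295, 0.3209]
tool_rot: [-0.0, 0.769, 0.639, -0.001]
contact_force: [0.1, 0.2, -0.1]
gripper_width: 0.995
grasp_force: 0.0
```

```bash
python3 - <<'E'
from h import *
s=manip.state(); c=calibration("wrist"); im=grab_frame("wrist"); cv2.imwrite("pics/w2.png",im)
np.savez("w2.npz",**{k:np.array(v) for k,v in c.items()})
q=s["tool_rot"]; R=Ro.from_quat(np.r_[q[1:],q[0]]).as_matrix(); print(s["time"],s["tool_pos"],R.round(3).tolist())
print("cam",-np.array(c["R"]).T@c["t"],np.round(c["R"],3).tolist())
E
```

```text
3.4833 [0.517881   0.12947924 0.32094479] [[0.182, 0.983, -0.001], [0.983, -0.182, -0.001], [-0.001, -0.001, -1.0]]
cam [0.53322547 0.21020036 0.46404353] [[0.983, -0.182, -0.0], [-0.172, -0.931, 0.321], [-0.059, -0.316, -0.947]]
```

View pics/w2.png

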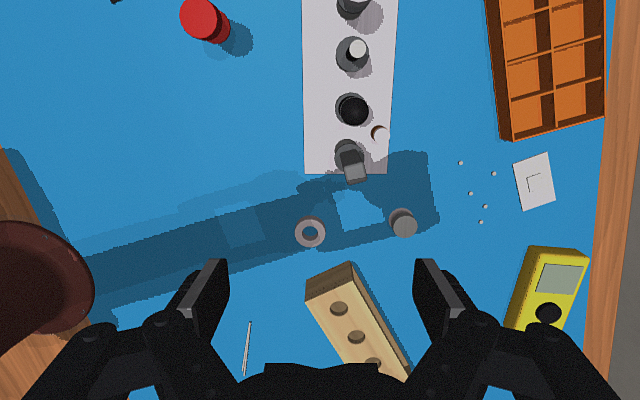

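The wrist view shows the plate at columns 304–397 with its near edge at row 174. The square's top is at (355,175), stout at (353,109), slim's cap at (357,49), and the knob is cut off at the top. I'll measure these precisely.

```bash
python3 - <<'E'
from h import *
im=cv2.imread("pics/w2.png"); c=dict(np.load("w2.npz"))
print({k:ray(c,uv,z)[0].round(4).tolist() for k,uv,z in(("square",(356,174),.142),("stout",(353,109),.118),("slim",(357,49),.122),("plateL",(304,173),.012),("plateR",(386.5,174),.012),("plateL0",(303,20),.012),("plateR0",(395.5,20),.012))})
cx,cy,a=.568,.210,-.182
f=lambda y,z:(cx-np.sin(a)*y,cy+np.cos(a)*y,z)
print([proj(c,f(y,z))[0].round(1).tolist() for y,z in((-.09,.142),(-.03,.122),(.03,.122),(.09,.118))])
cv2.imwrite("pics/crop2.png",cv2.resize(im[0:200,290:410],None,fx=3,fy=3,interpolation=cv2.INTER_CUBIC))
E
```

```text
{'square': [0.5534, 0.119, 0.142], 'stout': [0.5621, 0.1818, 0.118], 'slim': [0.574, 0.2372, 0.122], 'plateL': [0.4878, 0.0974, 0.012], 'plateR': [0.6049, 0.0742, 0.012], 'plateL0': [0.5257, 0.2909, 0.012], 'plateR0': [0.6393, 0.2699, 0.012]}
[[354.1, 172.0], [354.0, 110.5], [356.0, 46.5], [357.8, -24.4]]
```

View pics/crop2.png

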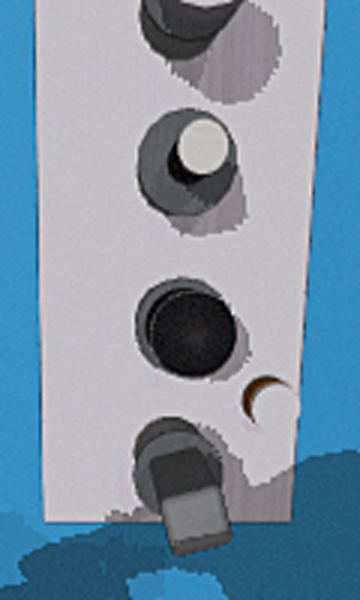

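```bash
cat >> h.py <<'E'
S=dict(square=(.5527,.1195),stout=(.5627,.1808),slim=(.574,.2385),knob=(.584,.297))
H={k:(.5281-y*np.sin(.304),-.1889+y*np.cos(.304)) for k,y in(("square",.09),("stout",.03),("slim",-.03),("knob",-.09))}
def plan(x,y,z,yaw):  # yaw: world angle of tool y; turn first, then shift; units
    s=manip.state(); q=s["tool_rot"]; R=Ro.from_quat(np.r_[q[1:],q[0]]).as_matrix()
    ty=np.arctan2(R[1,1],R[0,1]); turn=-(yaw-ty); 
    Y=np.array([np.cos(yaw),np.sin(yaw)]); X=np.array([-Y[1],Y[0]]); d=np.array([x,y])-s["tool_pos"][:2]
    print("t",round(s["time"],1),"wz %.3f x %.3f y %.3f z %.3f"%(turn/(np.pi/4),d@X/.15,d@Y/.15,(s["tool_pos"][2]-z)/.15))
E
python3 - <<'E'
from h import *
c=dict(np.load("w2.npz"))
P=ray(c,np.array([(162,497),(219,484),(231,540),(173,554)])/3+[290,0],.142)
print(P.round(4).tolist(),P.mean(0)); e=P[1]-P[0]+P[2]-P[3]; yw=np.arctan2(e[1],e[0]); e2=P[0]-P[3]+P[1]-P[2]; print(yw,np.arctan2(-e2[0],e2[1]))
print(H); plan(*S["square"],.095,yw)
E
```

```text
[[0.5426, 0.13, 0.142], [0.5623, 0.1309, 0.142], [0.5636, 0.1106, 0.142], [0.5431, 0.1092, 0.142]] [0.55292174 0.12018146 0.142     ]
0.0568412055312196 0.0447601772545612
{'square': (np.float64(0.5011594739557816), np.float64(-0.10302679081074943)), 'stout': (np.float64(0.5191198246519272), np.float64(-0.16027559693691648)), 'slim': (np.float64(0.5370801753480728), np.float64(-0.21752440306308354)), 'knob': (np.float64(0.5550405260442184), np.float64(-0.2747732091892506))}
t 3.5 wz -0.307 x -0.077 y 0.228 z 1.508
```

Emit:
{"fn": "send_rows", "kwargs": {"rows": [{"x": 0,"y": 0,"z": 0,"wx": 0,"wy": 0,"wz": -0.15,"hand": 1},{"x": 0,"y": 0,"z": 0,"wx": 0,"wy": 0,"wz": -0.15,"hand": 1},{"x": -0.011,"y": 0.033,"z": 0.08,"wx": 0,"wy": 0,"wz": 0,"hand": 1},{"x": -0.011,"y": 0.033,"z": 0.08,"wx": 0,"wy": 0,"wz": 0,"hand": 1},{"x": -0.011,"y": 0.033,"z": 0.08,"wx": 0,"wy": 0,"wz": 0,"hand": 1},{"x": -0.011,"y": 0.033,"z": 0.08,"wx": 0,"wy": 0,"wz": 0,"hand": 1},{"x": -0.011,"y": 0.033,"z": 0.08,"wx": 0,"wy": 0,"wz": 0,"hand": 1},{"x": -0.011,"y": 0.033,"z": 0.08,"wx": 0,"wy": 0,"wz": 0,"hand": 1},{"x": -0.011,"y": 0.03,"z": 0.08,"wx": 0,"wy": 0,"wz": 0,"hand": 1},{"x": 0,"y": 0,"z": 0,"wx": 0,"wy": 0,"wz": 0,"hand": 1}]}}

```text
time: 4.37
tool_pos: [0.5521, 0.1195, 0.2336]
tool_rot: [-0.002, 0.688, 0.725, -0.002]
contact_force: [-1.3, -0.5, -0.6]
gripper_width: 1.003
grasp_force: 0.0
```

```bash
python3 -c "
from h import *
plan(*S['square'],.095,.05)"
```

```text
t 4.4 wz 0.003 x -0.000 y 0.004 z 0.924
```

Emit:
{"fn": "send_rows", "kwargs": {"rows": [{"x": 0,"y": 0.004,"z": 0.13,"wx": 0,"wy": 0,"wz": 0,"hand": 1},{"x": 0,"y": 0,"z": 0.13,"wx": 0,"wy": 0,"wz": 0,"hand": 1},{"x": 0,"y": 0,"z": 0.13,"wx": 0,"wy": 0,"wz": 0,"hand": 1},{"x": 0,"y": 0,"z": 0.13,"wx": 0,"wy": 0,"wz": 0,"hand": 1},{"x": 0,"y": 0,"z": 0.13,"wx": 0,"wy": 0,"wz": 0,"hand": 1},{"x": 0,"y": 0,"z": 0.13,"wx": 0,"wy": 0,"wz": 0,"hand": 1},{"x": 0,"y": 0,"z": 0.13,"wx": 0,"wy": 0,"wz": 0,"hand": 1},{"x": 0,"y": 0,"z": 0.01,"wx": 0,"wy": 0,"wz": 0,"hand": 1},{"x": 0,"y": 0,"z": 0,"wx": 0,"wy": 0,"wz": 0,"hand": -1},{"x": 0,"y": 0,"z": 0,"wx": 0,"wy": 0,"wz": 0,"hand": -1}]}}

```text
time: 5.2
tool_pos: [0.5544, 0.1202, 0.101]
tool_rot: [0.001, 0.688, 0.726, 0.001]
contact_force: [0.6, -0.1, 0.5]
gripper_width: 0.748
grasp_force: 0.0
```

Emit:
{"fn": "send_rows", "kwargs": {"rows": [{"x": 0,"y": 0,"z": 0,"wx": 0,"wy": 0,"wz": 0,"hand": -1},{"x": 0,"y": 0,"z": 0,"wx": 0,"wy": 0,"wz": 0,"hand": -1},{"x": 0,"y": 0,"z": 0,"wx": 0,"wy": 0,"wz": 0,"hand": -1},{"x": 0,"y": 0,"z": 0,"wx": 0,"wy": 0,"wz": 0,"hand": -1},{"x": 0,"y": 0,"z": 0,"wx": 0,"wy": 0,"wz": 0,"hand": -1},{"x": 0,"y": 0,"z": 0,"wx": 0,"wy": 0,"wz": 0,"hand": -1},{"x": 0,"y": 0,"z": 0,"wx": 0,"wy": 0,"wz": 0,"hand": -1},{"x": 0,"y": 0,"z": 0,"wx": 0,"wy": 0,"wz": 0,"hand": -1},{"x": 0,"y": 0,"z": 0,"wx": 0,"wy": 0,"wz": 0,"hand": -1},{"x": 0,"y": 0,"z": 0,"wx": 0,"wy": 0,"wz": 0,"hand": -1}]}}

```text
time: 6.03
tool_pos: [0.554, 0.1201, 0.1011]
tool_rot: [0.0, 0.688, 0.726, 0.0]
contact_force: [-3.1, -0.4, 6.5]
gripper_width: 0.251
grasp_force: 60.2
```

Emit:
{"fn": "send_rows", "kwargs": {"rows": [{"x": 0,"y": 0,"z": -0.05,"wx": 0,"wy": 0,"wz": 0,"hand": -1},{"x": 0,"y": 0,"z": -0.1,"wx": 0,"wy": 0,"wz": 0,"hand": -1},{"x": 0,"y": 0,"z": -0.12,"wx": 0,"wy": 0,"wz": 0,"hand": -1},{"x": 0,"y": 0,"z": -0.12,"wx": 0,"wy": 0,"wz": 0,"hand": -1},{"x": 0,"y": 0,"z": -0.12,"wx": 0,"wy": 0,"wz": 0,"hand": -1},{"x": 0,"y": 0,"z": -0.12,"wx": 0,"wy": 0,"wz": 0,"hand": -1},{"x": 0,"y": 0,"z": -0.12,"wx": 0,"wy": 0,"wz": 0,"hand": -1},{"x": 0,"y": 0,"z": -0.12,"wx": 0,"wy": 0,"wz": -0.1,"hand": -1},{"x": 0,"y": 0,"z": -0.08,"wx": 0,"wy": 0,"wz": -0.12,"hand": -1},{"x": 0,"y": 0,"z": 0,"wx": 0,"wy": 0,"wz": -0.1,"hand": -1}]}}

```text
time: 6.87
tool_pos: [0.5552, 0.1202, 0.2463]
tool_rot: [0.002, 0.59, 0.808, 0.002]
contact_force: [-0.7, -0.0, -0.6]
gripper_width: 0.247
grasp_force: 59.6
```

```bash
python3 -c "
from h import *
plan(*H['square'],.25,.304);print(manip.state()['gripper_width'])"
```

```text
t 6.9 wz 0.007 x -1.312 y -0.789 z -0.024
0.2474259546863032
```

Emit:
{"fn": "send_rows", "kwargs": {"rows": [{"x": -0.1,"y": -0.06,"z": 0,"wx": 0,"wy": 0,"wz": 0,"hand": -1},{"x": -0.17,"y": -0.1,"z": 0,"wx": 0,"wy": 0,"wz": 0,"hand": -1},{"x": -0.17,"y": -0.1,"z": 0,"wx": 0,"wy": 0,"wz": 0,"hand": -1},{"x": -0.17,"y": -0.1,"z": 0,"wx": 0,"wy": 0,"wz": 0,"hand": -1},{"x": -0.17,"y": -0.1,"z": 0,"wx": 0,"wy": 0,"wz": 0,"hand": -1},{"x": -0.17,"y": -0.1,"z": 0,"wx": 0,"wy": 0,"wz": 0,"hand": -1},{"x": -0.17,"y": -0.1,"z": 0,"wx": 0,"wy": 0,"wz": 0,"hand": -1},{"x": -0.17,"y": -0.1,"z": 0,"wx": 0,"wy": 0,"wz": 0,"hand": -1},{"x": -0.02,"y": -0.03,"z": 0,"wx": 0,"wy": 0,"wz": 0,"hand": -1},{"x": 0,"y": 0,"z": 0,"wx": 0,"wy": 0,"wz": 0,"hand": -1}]}}

```text
time: 7.7
tool_pos: [0.4989, -0.1043, 0.2422]
tool_rot: [-0.0, 0.593, 0.805, 0.0]
contact_force: [-0.3, 0.8, -1.1]
gripper_width: 0.251
grasp_force: 59.5
```

```bash
python3 - <<'E'
from h import *
plan(*H['square'],.102,.304)
cv2.imwrite("pics/s3.png",cv2.resize(grab_frame("scene")[60:240,150:390],None,fx=3,fy=3)); 
c=calibration("wrist"); np.savez("w3.npz",**{k:np.array(v) for k,v in c.items()}); cv2.imwrite("pics/w3.png",grab_frame("wrist"))
print([proj(c,(*H[k],.06))[0].round(0) for k in H])
print([proj(calibration("scene"),(*H[k],.06))[0].round(0) for k in H])
E
```

```text
t 7.7 wz -0.003 x 0.004 y 0.017 z 0.935
[array([322., 170.]), array([322., 223.]), array([322., 271.]), array([322., 314.])]
[array([284., 173.]), array([260., 174.]), array([236., 174.]), array([212., 174.])]
```

View pics/s3.png

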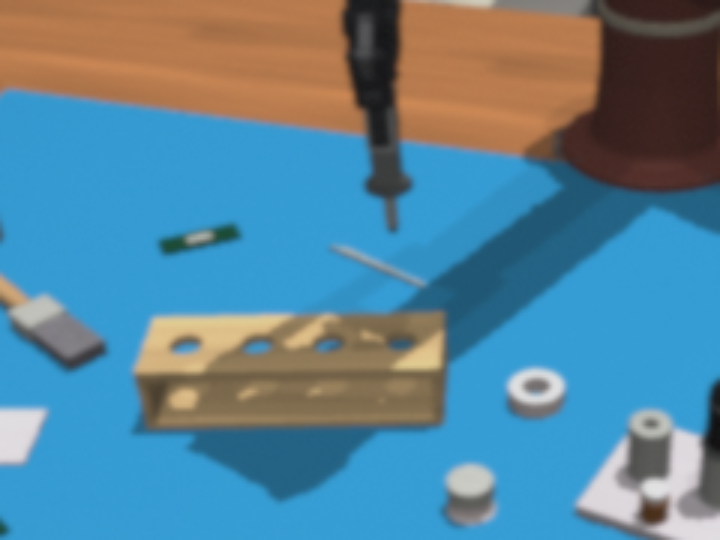

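The scene crop shows the square driver held upright above the leftmost rack hole, which is at (284,174) in the full frame and matches the prediction. Next I lower it.

Emit:
{"fn": "send_rows", "kwargs": {"rows": [{"x": 0.004,"y": 0.017,"z": 0.1,"wx": 0,"wy": 0,"wz": 0,"hand": -1},{"x": 0,"y": 0,"z": 0.13,"wx": 0,"wy": 0,"wz": 0,"hand": -1},{"x": 0,"y": 0,"z": 0.13,"wx": 0,"wy": 0,"wz": 0,"hand": -1},{"x": 0,"y": 0,"z": 0.13,"wx": 0,"wy": 0,"wz": 0,"hand": -1},{"x": 0,"y": 0,"z": 0.13,"wx": 0,"wy": 0,"wz": 0,"hand": -1},{"x": 0,"y": 0,"z": 0.13,"wx": 0,"wy": 0,"wz": 0,"hand": -1},{"x": 0,"y": 0,"z": 0.1,"wx": 0,"wy": 0,"wz": 0,"hand": -1},{"x": 0,"y": 0,"z": 0.06,"wx": 0,"wy": 0,"wz": 0,"hand": -1},{"x": 0,"y": 0,"z": 0,"wx": 0,"wy": 0,"wz": 0,"hand": -1},{"x": 0,"y": 0,"z": 0,"wx": 0,"wy": 0,"wz": 0,"hand": -1}]}}

```text
time: 8.63
tool_pos: [0.502, -0.1008, 0.1058]
tool_rot: [-0.0, 0.591, 0.807, 0.0]
contact_force: [0.5, -0.4, -0.1]
gripper_width: 0.25
grasp_force: 59.5
```

```bash
python3 -c "
from h import *
plan(*H['square'],.100,.304);print(manip.state()['contact_force'])"
```

```text
t 8.6 wz 0.003 x -0.012 y -0.010 z 0.038
[ 0.45047394 -0.41242755 -0.13018415]
```

Emit:
{"fn": "send_rows", "kwargs": {"rows": [{"x": -0.01,"y": -0.01,"z": 0.015,"wx": 0,"wy": 0,"wz": 0,"hand": -1},{"x": 0,"y": 0,"z": 0.015,"wx": 0,"wy": 0,"wz": 0,"hand": -1},{"x": 0,"y": 0,"z": 0,"wx": 0,"wy": 0,"wz": 0,"hand": -1},{"x": 0,"y": 0,"z": 0,"wx": 0,"wy": 0,"wz": 0,"hand": -0.3},{"x": 0,"y": 0,"z": 0,"wx": 0,"wy": 0,"wz": 0,"hand": 1},{"x": 0,"y": 0,"z": 0,"wx": 0,"wy": 0,"wz": 0,"hand": 1},{"x": 0,"y": 0,"z": 0,"wx": 0,"wy": 0,"wz": 0,"hand": 1},{"x": 0,"y": 0,"z": 0,"wx": 0,"wy": 0,"wz": 0,"hand": 1},{"x": 0,"y": 0,"z": 0,"wx": 0,"wy": 0,"wz": 0,"hand": 1},{"x": 0,"y": 0,"z": 0,"wx": 0,"wy": 0,"wz": 0,"hand": 1}]}}

```text
time: 9.47
tool_pos: [0.5008, -0.1035, 0.1013]
tool_rot: [0.0, 0.592, 0.806, 0.0]
contact_force: [-0.1, 0.4, 0.2]
gripper_width: 1.0
grasp_force: 0.0
```

Emit:
{"fn": "send_rows", "kwargs": {"rows": [{"x": 0,"y": 0,"z": -0.06,"wx": 0,"wy": 0,"wz": 0,"hand": 1},{"x": 0,"y": 0,"z": -0.1,"wx": 0,"wy": 0,"wz": 0,"hand": 1},{"x": 0,"y": 0,"z": -0.12,"wx": 0,"wy": 0,"wz": 0,"hand": 1},{"x": 0,"y": 0,"z": -0.12,"wx": 0,"wy": 0,"wz": 0,"hand": 1},{"x": 0,"y": 0,"z": -0.12,"wx": 0,"wy": 0,"wz": 0,"hand": 1},{"x": 0,"y": 0,"z": -0.12,"wx": 0,"wy": 0,"wz": 0,"hand": 1},{"x": 0,"y": 0,"z": -0.12,"wx": 0,"wy": 0,"wz": 0.14,"hand": 1},{"x": 0,"y": 0,"z": -0.1,"wx": 0,"wy": 0,"wz": 0.15,"hand": 1},{"x": 0,"y": 0,"z": 0,"wx": 0,"wy": 0,"wz": 0.15,"hand": 1},{"x": 0,"y": 0,"z": 0,"wx": 0,"wy": 0,"wz": 0.15,"hand": 1}]}}

```text
time: 10.3
tool_pos: [0.5017, -0.1038, 0.2329]
tool_rot: [0.002, 0.763, 0.647, 0.001]
contact_force: [0.4, -0.2, 0.3]
gripper_width: 1.001
grasp_force: 0.0
```

```bash
python3 - <<'E'
from h import *
plan(*S['stout'],.08,-.182)
cv2.imwrite("pics/s4.png",cv2.resize(grab_frame("scene")[80:260,180:480],None,fx=2.6,fy=2.6)); 
E
```

```text
t 10.3 wz 0.022 x 1.940 y 0.057 z 1.020
```

View pics/s4.png

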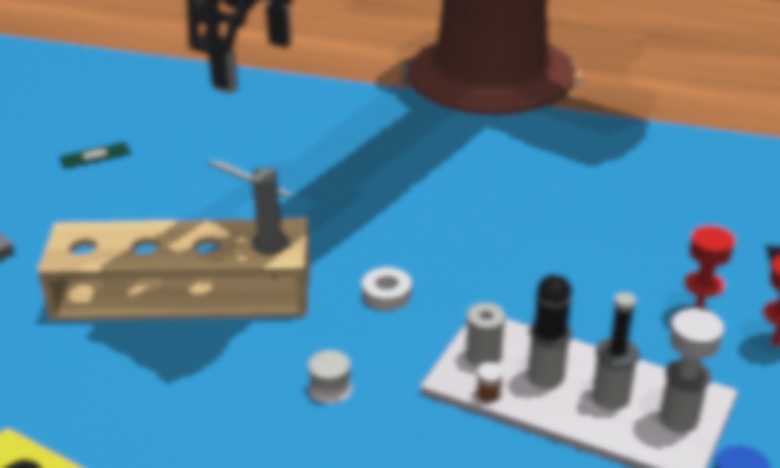

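The square driver stands upright in the leftmost rack hole, at (268,245) in the crop. Stout is next.

Emit:
{"fn": "send_rows", "kwargs": {"rows": [{"x": 0.12,"y": 0.006,"z": 0,"wx": 0,"wy": 0,"wz": 0.02,"hand": 1},{"x": 0.22,"y": 0.006,"z": 0,"wx": 0,"wy": 0,"wz": 0,"hand": 1},{"x": 0.22,"y": 0.006,"z": 0,"wx": 0,"wy": 0,"wz": 0,"hand": 1},{"x": 0.22,"y": 0.006,"z": 0,"wx": 0,"wy": 0,"wz": 0,"hand": 1},{"x": 0.22,"y": 0.006,"z": 0,"wx": 0,"wy": 0,"wz": 0,"hand": 1},{"x": 0.22,"y": 0.006,"z": 0,"wx": 0,"wy": 0,"wz": 0,"hand": 1},{"x": 0.22,"y": 0.006,"z": 0,"wx": 0,"wy": 0,"wz": 0,"hand": 1},{"x": 0.22,"y": 0.006,"z": 0,"wx": 0,"wy": 0,"wz": 0,"hand": 1},{"x": 0.22,"y": 0.006,"z": 0,"wx": 0,"wy": 0,"wz": 0,"hand": 1},{"x": 0.06,"y": 0,"z": 0,"wx": 0,"wy": 0,"wz": 0,"hand": 1}]}}

```text
time: 11.18
tool_pos: [0.5591, 0.1856, 0.2305]
tool_rot: [-0.001, 0.764, 0.645, 0.001]
contact_force: [-0.1, -0.7, 0.0]
gripper_width: 1.0
grasp_force: 0.0
```

```bash
python3 -c "
from h import *
plan(*S['stout'],.078,-.182)"
```

```text
t 11.2 wz 0.017 x -0.027 y 0.030 z 1.017
```

Emit:
{"fn": "send_rows", "kwargs": {"rows": [{"x": -0.014,"y": 0.015,"z": 0.08,"wx": 0,"wy": 0,"wz": 0.015,"hand": 1},{"x": -0.013,"y": 0.015,"z": 0.13,"wx": 0,"wy": 0,"wz": 0,"hand": 1},{"x": 0,"y": 0,"z": 0.14,"wx": 0,"wy": 0,"wz": 0,"hand": 1},{"x": 0,"y": 0,"z": 0.14,"wx": 0,"wy": 0,"wz": 0,"hand": 1},{"x": 0,"y": 0,"z": 0.14,"wx": 0,"wy": 0,"wz": 0,"hand": 1},{"x": 0,"y": 0,"z": 0.14,"wx": 0,"wy": 0,"wz": 0,"hand": 1},{"x": 0,"y": 0,"z": 0.14,"wx": 0,"wy": 0,"wz": 0,"hand": 1},{"x": 0,"y": 0,"z": 0.1,"wx": 0,"wy": 0,"wz": 0,"hand": 1},{"x": 0,"y": 0,"z": 0,"wx": 0,"wy": 0,"wz": 0,"hand": 1},{"x": 0,"y": 0,"z": 0,"wx": 0,"wy": 0,"wz": 0,"hand": 1}]}}

```text
time: 12.02
tool_pos: [0.5616, 0.1753, 0.0773]
tool_rot: [-0.001, 0.77, 0.638, -0.002]
contact_force: [0.7, 0.4, 0.5]
gripper_width: 0.998
grasp_force: 0.0
```

```bash
python3 -c "
from h import *
plan(*S['stout'],.078,-.182)"
```

```text
t 12.0 wz -0.006 x 0.037 y 0.001 z -0.005
```

Emit:
{"fn": "send_rows", "kwargs": {"rows": [{"x": 0.037,"y": 0,"z": 0,"wx": 0,"wy": 0,"wz": 0,"hand": 1},{"x": 0,"y": 0,"z": 0,"wx": 0,"wy": 0,"wz": 0,"hand": 1},{"x": 0,"y": 0,"z": 0,"wx": 0,"wy": 0,"wz": 0,"hand": -1},{"x": 0,"y": 0,"z": 0,"wx": 0,"wy": 0,"wz": 0,"hand": -1},{"x": 0,"y": 0,"z": 0,"wx": 0,"wy": 0,"wz": 0,"hand": -1},{"x": 0,"y": 0,"z": 0,"wx": 0,"wy": 0,"wz": 0,"hand": -1},{"x": 0,"y": 0,"z": 0,"wx": 0,"wy": 0,"wz": 0,"hand": -1},{"x": 0,"y": 0,"z": 0,"wx": 0,"wy": 0,"wz": 0,"hand": -1},{"x": 0,"y": 0,"z": 0,"wx": 0,"wy": 0,"wz": 0,"hand": -1},{"x": 0,"y": 0,"z": 0,"wx": 0,"wy": 0,"wz": 0,"hand": -1}]}}

```text
time: 12.85
tool_pos: [0.564, 0.1825, 0.0792]
tool_rot: [0.0, 0.77, 0.638, 0.0]
contact_force: [-0.1, -0.6, 2.6]
gripper_width: 0.337
grasp_force: 59.2
```

Emit:
{"fn": "send_rows", "kwargs": {"rows": [{"x": 0,"y": 0,"z": -0.05,"wx": 0,"wy": 0,"wz": 0,"hand": -1},{"x": 0,"y": 0,"z": -0.1,"wx": 0,"wy": 0,"wz": 0,"hand": -1},{"x": 0,"y": 0,"z": -0.14,"wx": 0,"wy": 0,"wz": 0,"hand": -1},{"x": 0,"y": 0,"z": -0.14,"wx": 0,"wy": 0,"wz": 0,"hand": -1},{"x": 0,"y": 0,"z": -0.14,"wx": 0,"wy": 0,"wz": 0,"hand": -1},{"x": 0,"y": 0,"z": -0.14,"wx": 0,"wy": 0,"wz": -0.15,"hand": -1},{"x": 0,"y": 0,"z": -0.14,"wx": 0,"wy": 0,"wz": -0.15,"hand": -1},{"x": 0,"y": 0,"z": -0.14,"wx": 0,"wy": 0,"wz": -0.15,"hand": -1},{"x": 0,"y": 0,"z": -0.06,"wx": 0,"wy": 0,"wz": -0.15,"hand": -1},{"x": 0,"y": 0,"z": 0,"wx": 0,"wy": 0,"wz": 0,"hand": -1}]}}

```text
time: 13.68
tool_pos: [0.565, 0.1826, 0.2398]
tool_rot: [0.002, 0.599, 0.801, 0.002]
contact_force: [-0.3, -0.8, -0.2]
gripper_width: 0.337
grasp_force: 60.0
```

```bash
python3 -c "
from h import *
plan(*H['stout'],.235,.304)"
```

```text
t 13.7 wz -0.022 x -2.090 y -0.976 z 0.032
```

Emit:
{"fn": "send_rows", "kwargs": {"rows": [{"x": -0.12,"y": -0.056,"z": 0,"wx": 0,"wy": 0,"wz": -0.02,"hand": -1},{"x": -0.2,"y": -0.093,"z": 0,"wx": 0,"wy": 0,"wz": 0,"hand": -1},{"x": -0.2,"y": -0.093,"z": 0,"wx": 0,"wy": 0,"wz": 0,"hand": -1},{"x": -0.2,"y": -0.093,"z": 0,"wx": 0,"wy": 0,"wz": 0,"hand": -1},{"x": -0.2,"y": -0.093,"z": 0,"wx": 0,"wy": 0,"wz": 0,"hand": -1},{"x": -0.2,"y": -0.093,"z": 0,"wx": 0,"wy": 0,"wz": 0,"hand": -1},{"x": -0.2,"y": -0.093,"z": 0,"wx": 0,"wy": 0,"wz": 0,"hand": -1},{"x": -0.2,"y": -0.093,"z": 0,"wx": 0,"wy": 0,"wz": 0,"hand": -1},{"x": -0.2,"y": -0.093,"z": 0,"wx": 0,"wy": 0,"wz": 0,"hand": -1},{"x": -0.2,"y": -0.093,"z": 0,"wx": 0,"wy": 0,"wz": 0,"hand": -1}]}}

```text
time: 14.52
tool_pos: [0.5195, -0.1335, 0.2346]
tool_rot: [-0.001, 0.595, 0.804, -0.0]
contact_force: [0.6, -0.7, -0.6]
gripper_width: 0.335
grasp_force: 60.0
```

Emit:
{"fn": "send_rows", "kwargs": {"rows": [{"x": -0.12,"y": -0.06,"z": 0,"wx": 0,"wy": 0,"wz": 0,"hand": -1},{"x": -0.05,"y": -0.023,"z": 0,"wx": 0,"wy": 0,"wz": 0,"hand": -1},{"x": 0,"y": 0,"z": 0,"wx": 0,"wy": 0,"wz": 0,"hand": -1},{"x": 0,"y": 0,"z": 0,"wx": 0,"wy": 0,"wz": 0,"hand": -1},{"x": 0,"y": 0,"z": 0,"wx": 0,"wy": 0,"wz": 0,"hand": -1},{"x": 0,"y": 0,"z": 0,"wx": 0,"wy": 0,"wz": 0,"hand": -1},{"x": 0,"y": 0,"z": 0,"wx": 0,"wy": 0,"wz": 0,"hand": -1},{"x": 0,"y": 0,"z": 0,"wx": 0,"wy": 0,"wz": 0,"hand": -1},{"x": 0,"y": 0,"z": 0,"wx": 0,"wy": 0,"wz": 0,"hand": -1},{"x": 0,"y": 0,"z": 0,"wx": 0,"wy": 0,"wz": 0,"hand": -1}]}}

```text
time: 15.35
tool_pos: [0.5166, -0.16, 0.2363]
tool_rot: [0.0, 0.593, 0.805, 0.0]
contact_force: [-0.1, 0.1, -1.3]
gripper_width: 0.336
grasp_force: 60.0
```

```bash
python3 -c "
from h import *
plan(*H['stout'],.080,.304)"
```

```text
t 15.3 wz -0.003 x -0.007 y 0.015 z 1.042
```

Emit:
{"fn": "send_rows", "kwargs": {"rows": [{"x": -0.007,"y": 0.015,"z": 0.1,"wx": 0,"wy": 0,"wz": 0,"hand": -1},{"x": 0,"y": 0,"z": 0.14,"wx": 0,"wy": 0,"wz": 0,"hand": -1},{"x": 0,"y": 0,"z": 0.14,"wx": 0,"wy": 0,"wz": 0,"hand": -1},{"x": 0,"y": 0,"z": 0.14,"wx": 0,"wy": 0,"wz": 0,"hand": -1},{"x": 0,"y": 0,"z": 0.14,"wx": 0,"wy": 0,"wz": 0,"hand": -1},{"x": 0,"y": 0,"z": 0.14,"wx": 0,"wy": 0,"wz": 0,"hand": -1},{"x": 0,"y": 0,"z": 0.12,"wx": 0,"wy": 0,"wz": 0,"hand": -1},{"x": 0,"y": 0,"z": 0.09,"wx": 0,"wy": 0,"wz": 0,"hand": -1},{"x": 0,"y": 0,"z": 0,"wx": 0,"wy": 0,"wz": 0,"hand": -1},{"x": 0,"y": 0,"z": 0,"wx": 0,"wy": 0,"wz": 0,"hand": -1}]}}

```text
time: 16.18
tool_pos: [0.5184, -0.1604, 0.0841]
tool_rot: [-0.001, 0.593, 0.805, -0.0]
contact_force: [-0.9, -0.6, 0.9]
gripper_width: 0.333
grasp_force: 60.0
```

```bash
python3 -c "
from h import *
plan(*H['stout'],.079,.304);print(manip.state()['contact_force'])"
```

```text
t 16.2 wz -0.004 x -0.001 y 0.005 z 0.034
[-0.85383058 -0.63107498  0.88943383]
```

Lower slightly, release, rise and turn back. Next is slim.

Emit:
{"fn": "send_rows", "kwargs": {"rows": [{"x": 0,"y": 0.005,"z": 0.015,"wx": 0,"wy": 0,"wz": 0,"hand": -1},{"x": 0,"y": 0,"z": 0.015,"wx": 0,"wy": 0,"wz": 0,"hand": -1},{"x": 0,"y": 0,"z": 0,"wx": 0,"wy": 0,"wz": 0,"hand": -1},{"x": 0,"y": 0,"z": 0,"wx": 0,"wy": 0,"wz": 0,"hand": -0.2},{"x": 0,"y": 0,"z": 0,"wx": 0,"wy": 0,"wz": 0,"hand": 1},{"x": 0,"y": 0,"z": 0,"wx": 0,"wy": 0,"wz": 0,"hand": 1},{"x": 0,"y": 0,"z": 0,"wx": 0,"wy": 0,"wz": 0,"hand": 1},{"x": 0,"y": 0,"z": 0,"wx": 0,"wy": 0,"wz": 0,"hand": 1},{"x": 0,"y": 0,"z": 0,"wx": 0,"wy": 0,"wz": 0,"hand": 1},{"x": 0,"y": 0,"z": 0,"wx": 0,"wy": 0,"wz": 0,"hand": 1}]}}

```text
time: 17.02
tool_pos: [0.5197, -0.1605, 0.0803]
tool_rot: [0.0, 0.593, 0.805, 0.0]
contact_force: [-0.1, -0.0, 0.5]
gripper_width: 1.0
grasp_force: 0.0
```

Emit:
{"fn": "send_rows", "kwargs": {"rows": [{"x": 0,"y": 0,"z": -0.06,"wx": 0,"wy": 0,"wz": 0,"hand": 1},{"x": 0,"y": 0,"z": -0.1,"wx": 0,"wy": 0,"wz": 0,"hand": 1},{"x": 0,"y": 0,"z": -0.15,"wx": 0,"wy": 0,"wz": 0,"hand": 1},{"x": 0,"y": 0,"z": -0.15,"wx": 0,"wy": 0,"wz": 0,"hand": 1},{"x": 0,"y": 0,"z": -0.15,"wx": 0,"wy": 0,"wz": 0,"hand": 1},{"x": 0,"y": 0,"z": -0.15,"wx": 0,"wy": 0,"wz": 0,"hand": 1},{"x": 0,"y": 0,"z": -0.15,"wx": 0,"wy": 0,"wz": 0.15,"hand": 1},{"x": 0,"y": 0,"z": -0.1,"wx": 0,"wy": 0,"wz": 0.155,"hand": 1},{"x": 0,"y": 0,"z": 0,"wx": 0,"wy": 0,"wz": 0.155,"hand": 1},{"x": 0,"y": 0,"z": 0,"wx": 0,"wy": 0,"wz": 0.155,"hand": 1}]}}

```text
time: 17.85
tool_pos: [0.5205, -0.1608, 0.2346]
tool_rot: [0.002, 0.77, 0.638, 0.001]
contact_force: [-1.2, 0.3, 0.3]
gripper_width: 0.999
grasp_force: 0.0
```

```bash
python3 - <<'E'
from h import *
plan(*S['slim'],.235,-.182)
cv2.imwrite("pics/s5.png",cv2.resize(grab_frame("scene")[80:260,180:480],None,fx=2.6,fy=2.6)); 
E
```

```text
t 17.9 wz -0.008 x 2.683 y -0.131 z -0.002
```

View pics/s5.png

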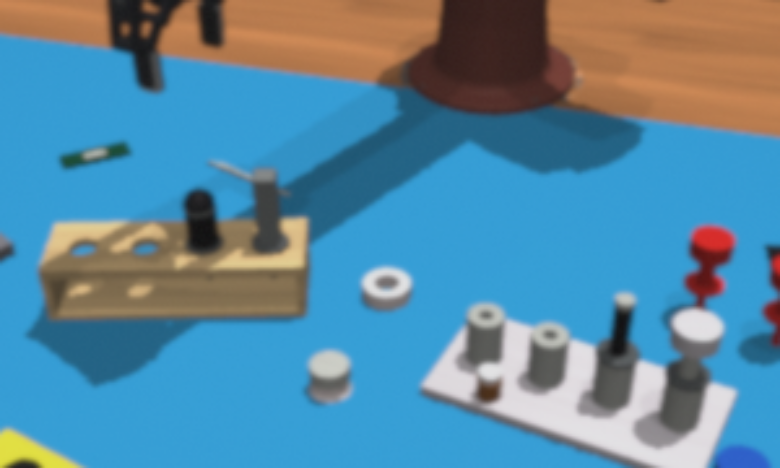

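Stout now stands upright at (202,240) beside square. I move to slim with about 14 rows, then settle.

Emit:
{"fn": "send_rows", "kwargs": {"rows": [{"x": 0.13,"y": -0.01,"z": 0,"wx": 0,"wy": 0,"wz": -0.008,"hand": 1},{"x": 0.2,"y": -0.01,"z": 0,"wx": 0,"wy": 0,"wz": 0,"hand": 1},{"x": 0.23,"y": -0.01,"z": 0,"wx": 0,"wy": 0,"wz": 0,"hand": 1},{"x": 0.23,"y": -0.01,"z": 0,"wx": 0,"wy": 0,"wz": 0,"hand": 1},{"x": 0.23,"y": -0.01,"z": 0,"wx": 0,"wy": 0,"wz": 0,"hand": 1},{"x": 0.23,"y": -0.01,"z": 0,"wx": 0,"wy": 0,"wz": 0,"hand": 1},{"x": 0.23,"y": -0.01,"z": 0,"wx": 0,"wy": 0,"wz": 0,"hand": 1},{"x": 0.23,"y": -0.01,"z": 0,"wx": 0,"wy": 0,"wz": 0,"hand": 1},{"x": 0.23,"y": -0.01,"z": 0,"wx": 0,"wy": 0,"wz": 0,"hand": 1},{"x": 0.23,"y": -0.01,"z": 0,"wx": 0,"wy": 0,"wz": 0,"hand": 1}]}}

```text
time: 18.73
tool_pos: [0.5618, 0.1644, 0.2322]
tool_rot: [0.0, 0.766, 0.643, 0.0]
contact_force: [0.1, -1.4, 1.5]
gripper_width: 0.996
grasp_force: 0.0
```

Emit:
{"fn": "send_rows", "kwargs": {"rows": [{"x": 0.22,"y": -0.01,"z": 0,"wx": 0,"wy": 0,"wz": 0,"hand": 1},{"x": 0.16,"y": -0.01,"z": 0,"wx": 0,"wy": 0,"wz": 0,"hand": 1},{"x": 0.1,"y": -0.01,"z": 0,"wx": 0,"wy": 0,"wz": 0,"hand": 1},{"x": 0.03,"y": 0,"z": 0,"wx": 0,"wy": 0,"wz": 0,"hand": 1},{"x": 0,"y": 0,"z": 0,"wx": 0,"wy": 0,"wz": 0,"hand": 1},{"x": 0,"y": 0,"z": 0,"wx": 0,"wy": 0,"wz": 0,"hand": 1},{"x": 0,"y": 0,"z": 0,"wx": 0,"wy": 0,"wz": 0,"hand": 1},{"x": 0,"y": 0,"z": 0,"wx": 0,"wy": 0,"wz": 0,"hand": 1},{"x": 0,"y": 0,"z": 0,"wx": 0,"wy": 0,"wz": 0,"hand": 1},{"x": 0,"y": 0,"z": 0,"wx": 0,"wy": 0,"wz": 0,"hand": 1}]}}

```text
time: 19.57
tool_pos: [0.571, 0.238, 0.2319]
tool_rot: [0.0, 0.767, 0.642, 0.0]
contact_force: [-0.0, -0.2, -0.7]
gripper_width: 1.0
grasp_force: 0.0
```

```bash
python3 -c "
from h import *
plan(*S['slim'],.083,-.182)"
```

```text
t 19.6 wz 0.007 x 0.007 y 0.019 z 0.993
```

Emit:
{"fn": "send_rows", "kwargs": {"rows": [{"x": 0.007,"y": 0.019,"z": 0.08,"wx": 0,"wy": 0,"wz": 0,"hand": 1},{"x": 0,"y": 0,"z": 0.13,"wx": 0,"wy": 0,"wz": 0,"hand": 1},{"x": 0,"y": 0,"z": 0.14,"wx": 0,"wy": 0,"wz": 0,"hand": 1},{"x": 0,"y": 0,"z": 0.14,"wx": 0,"wy": 0,"wz": 0,"hand": 1},{"x": 0,"y": 0,"z": 0.14,"wx": 0,"wy": 0,"wz": 0,"hand": 1},{"x": 0,"y": 0,"z": 0.14,"wx": 0,"wy": 0,"wz": 0,"hand": 1},{"x": 0,"y": 0,"z": 0.14,"wx": 0,"wy": 0,"wz": 0,"hand": 1},{"x": 0,"y": 0,"z": 0.08,"wx": 0,"wy": 0,"wz": 0,"hand": 1},{"x": 0,"y": 0,"z": 0,"wx": 0,"wy": 0,"wz": 0,"hand": 1},{"x": 0,"y": 0,"z": 0,"wx": 0,"wy": 0,"wz": 0,"hand": 1}]}}

```text
time: 20.4
tool_pos: [0.5734, 0.2391, 0.0824]
tool_rot: [-0.0, 0.766, 0.642, -0.001]
contact_force: [0.0, -0.1, -0.4]
gripper_width: 1.003
grasp_force: 0.0
```

```bash
python3 -c "
from h import *
plan(*S['slim'],.083,-.182)"
```

```text
t 20.4 wz 0.008 x -0.003 y 0.004 z -0.004
```

Emit:
{"fn": "send_rows", "kwargs": {"rows": [{"x": 0,"y": 0,"z": 0,"wx": 0,"wy": 0,"wz": 0,"hand": -1},{"x": 0,"y": 0,"z": 0,"wx": 0,"wy": 0,"wz": 0,"hand": -1},{"x": 0,"y": 0,"z": 0,"wx": 0,"wy": 0,"wz": 0,"hand": -1},{"x": 0,"y": 0,"z": 0,"wx": 0,"wy": 0,"wz": 0,"hand": -1},{"x": 0,"y": 0,"z": 0,"wx": 0,"wy": 0,"wz": 0,"hand": -1},{"x": 0,"y": 0,"z": 0,"wx": 0,"wy": 0,"wz": 0,"hand": -1},{"x": 0,"y": 0,"z": 0,"wx": 0,"wy": 0,"wz": 0,"hand": -1},{"x": 0,"y": 0,"z": 0,"wx": 0,"wy": 0,"wz": 0,"hand": -1},{"x": 0,"y": 0,"z": 0,"wx": 0,"wy": 0,"wz": 0,"hand": -1},{"x": 0,"y": 0,"z": 0,"wx": 0,"wy": 0,"wz": 0,"hand": -1}]}}

```text
time: 21.23
tool_pos: [0.5744, 0.2394, 0.084]
tool_rot: [0.0, 0.766, 0.642, 0.001]
contact_force: [-0.6, 0.7, 4.3]
gripper_width: 0.171
grasp_force: 58.5
```

Emit:
{"fn": "send_rows", "kwargs": {"rows": [{"x": 0,"y": 0,"z": -0.05,"wx": 0,"wy": 0,"wz": 0,"hand": -1},{"x": 0,"y": 0,"z": -0.1,"wx": 0,"wy": 0,"wz": 0,"hand": -1},{"x": 0,"y": 0,"z": -0.14,"wx": 0,"wy": 0,"wz": 0,"hand": -1},{"x": 0,"y": 0,"z": -0.14,"wx": 0,"wy": 0,"wz": 0,"hand": -1},{"x": 0,"y": 0,"z": -0.14,"wx": 0,"wy": 0,"wz": 0,"hand": -1},{"x": 0,"y": 0,"z": -0.14,"wx": 0,"wy": 0,"wz": -0.15,"hand": -1},{"x": 0,"y": 0,"z": -0.14,"wx": 0,"wy": 0,"wz": -0.155,"hand": -1},{"x": 0,"y": 0,"z": -0.14,"wx": 0,"wy": 0,"wz": -0.155,"hand": -1},{"x": 0,"y": 0,"z": -0.06,"wx": 0,"wy": 0,"wz": -0.15,"hand": -1},{"x": 0,"y": 0,"z": 0,"wx": 0,"wy": 0,"wz": 0,"hand": -1}]}}

```text
time: 22.07
tool_pos: [0.575, 0.2396, 0.2441]
tool_rot: [0.001, 0.591, 0.806, 0.002]
contact_force: [0.9, -0.2, -0.6]
gripper_width: 0.171
grasp_force: 59.0
```

```bash
python3 -c "
from h import *
plan(*H['slim'],.235,.304)"
```

```text
t 22.1 wz 0.001 x -2.832 y -1.154 z 0.061
```

Emit:
{"fn": "send_rows", "kwargs": {"rows": [{"x": -0.12,"y": -0.049,"z": 0,"wx": 0,"wy": 0,"wz": 0,"hand": -1},{"x": -0.19,"y": -0.077,"z": 0,"wx": 0,"wy": 0,"wz": 0,"hand": -1},{"x": -0.19,"y": -0.077,"z": 0,"wx": 0,"wy": 0,"wz": 0,"hand": -1},{"x": -0.19,"y": -0.077,"z": 0,"wx": 0,"wy": 0,"wz": 0,"hand": -1},{"x": -0.19,"y": -0.077,"z": 0,"wx": 0,"wy": 0,"wz": 0,"hand": -1},{"x": -0.19,"y": -0.077,"z": 0,"wx": 0,"wy": 0,"wz": 0,"hand": -1},{"x": -0.19,"y": -0.077,"z": 0,"wx": 0,"wy": 0,"wz": 0,"hand": -1},{"x": -0.19,"y": -0.077,"z": 0,"wx": 0,"wy": 0,"wz": 0,"hand": -1},{"x": -0.19,"y": -0.077,"z": 0,"wx": 0,"wy": 0,"wz": 0,"hand": -1},{"x": -0.19,"y": -0.077,"z": 0,"wx": 0,"wy": 0,"wz": 0,"hand": -1}]}}

```text
time: 22.9
tool_pos: [0.5483, -0.0572, 0.2389]
tool_rot: [-0.001, 0.594, 0.805, -0.001]
contact_force: [0.8, -1.1, -0.6]
gripper_width: 0.17
grasp_force: 59.0
```

Emit:
{"fn": "send_rows", "kwargs": {"rows": [{"x": -0.19,"y": -0.077,"z": 0,"wx": 0,"wy": 0,"wz": 0,"hand": -1},{"x": -0.19,"y": -0.077,"z": 0,"wx": 0,"wy": 0,"wz": 0,"hand": -1},{"x": -0.19,"y": -0.077,"z": 0,"wx": 0,"wy": 0,"wz": 0,"hand": -1},{"x": -0.19,"y": -0.077,"z": 0,"wx": 0,"wy": 0,"wz": 0,"hand": -1},{"x": -0.15,"y": -0.061,"z": 0,"wx": 0,"wy": 0,"wz": 0,"hand": -1},{"x": -0.07,"y": -0.03,"z": 0,"wx": 0,"wy": 0,"wz": 0,"hand": -1},{"x": -0.02,"y": -0.008,"z": 0,"wx": 0,"wy": 0,"wz": 0,"hand": -1},{"x": 0,"y": 0,"z": 0,"wx": 0,"wy": 0,"wz": 0,"hand": -1},{"x": 0,"y": 0,"z": 0,"wx": 0,"wy": 0,"wz": 0,"hand": -1},{"x": 0,"y": 0,"z": 0,"wx": 0,"wy": 0,"wz": 0,"hand": -1}]}}

```text
time: 23.73
tool_pos: [0.5363, -0.216, 0.2404]
tool_rot: [-0.0, 0.592, 0.806, 0.0]
contact_force: [0.1, 0.8, -0.8]
gripper_width: 0.174
grasp_force: 59.0
```

```bash
python3 -c "
from h import *
plan(*H['slim'],.085,.304)"
```

```text
t 23.7 wz 0.000 x -0.011 y 0.002 z 1.036
```

Emit:
{"fn": "send_rows", "kwargs": {"rows": [{"x": -0.008,"y": 0.002,"z": 0.1,"wx": 0,"wy": 0,"wz": 0,"hand": -1},{"x": 0,"y": 0,"z": 0.14,"wx": 0,"wy": 0,"wz": 0,"hand": -1},{"x": 0,"y": 0,"z": 0.14,"wx": 0,"wy": 0,"wz": 0,"hand": -1},{"x": 0,"y": 0,"z": 0.14,"wx": 0,"wy": 0,"wz": 0,"hand": -1},{"x": 0,"y": 0,"z": 0.14,"wx": 0,"wy": 0,"wz": 0,"hand": -1},{"x": 0,"y": 0,"z": 0.14,"wx": 0,"wy": 0,"wz": 0,"hand": -1},{"x": 0,"y": 0,"z": 0.12,"wx": 0,"wy": 0,"wz": 0,"hand": -1},{"x": 0,"y": 0,"z": 0.1,"wx": 0,"wy": 0,"wz": 0,"hand": -1},{"x": 0,"y": 0,"z": 0,"wx": 0,"wy": 0,"wz": 0,"hand": -1},{"x": 0,"y": 0,"z": 0,"wx": 0,"wy": 0,"wz": 0,"hand": -1}]}}

```text
time: 24.57
tool_pos: [0.5365, -0.217, 0.0871]
tool_rot: [-0.001, 0.592, 0.806, -0.0]
contact_force: [-0.2, -0.1, 0.2]
gripper_width: 0.169
grasp_force: 59.0
```

```bash
python3 -c "
from h import *
plan(*H['slim'],.084,.304);print(manip.state()['contact_force'])"
```

```text
t 24.6 wz 0.001 x -0.004 y 0.003 z 0.020
[-0.18084257 -0.09670465  0.1509028 ]
```

Emit:
{"fn": "send_rows", "kwargs": {"rows": [{"x": 0,"y": 0,"z": 0.018,"wx": 0,"wy": 0,"wz": 0,"hand": -1},{"x": 0,"y": 0,"z": 0,"wx": 0,"wy": 0,"wz": 0,"hand": -1},{"x": 0,"y": 0,"z": 0,"wx": 0,"wy": 0,"wz": 0,"hand": -1},{"x": 0,"y": 0,"z": 0,"wx": 0,"wy": 0,"wz": 0,"hand": -0.5},{"x": 0,"y": 0,"z": 0,"wx": 0,"wy": 0,"wz": 0,"hand": 1},{"x": 0,"y": 0,"z": 0,"wx": 0,"wy": 0,"wz": 0,"hand": 1},{"x": 0,"y": 0,"z": 0,"wx": 0,"wy": 0,"wz": 0,"hand": 1},{"x": 0,"y": 0,"z": 0,"wx": 0,"wy": 0,"wz": 0,"hand": 1},{"x": 0,"y": 0,"z": 0,"wx": 0,"wy": 0,"wz": 0,"hand": 1},{"x": 0,"y": 0,"z": 0,"wx": 0,"wy": 0,"wz": 0,"hand": 1}]}}

```text
time: 25.4
tool_pos: [0.5368, -0.2184, 0.0851]
tool_rot: [-0.0, 0.592, 0.806, -0.0]
contact_force: [-0.2, -0.4, -0.1]
gripper_width: 0.997
grasp_force: 0.0
```

Emit:
{"fn": "send_rows", "kwargs": {"rows": [{"x": 0,"y": 0,"z": -0.06,"wx": 0,"wy": 0,"wz": 0,"hand": 1},{"x": 0,"y": 0,"z": -0.1,"wx": 0,"wy": 0,"wz": 0,"hand": 1},{"x": 0,"y": 0,"z": -0.15,"wx": 0,"wy": 0,"wz": 0,"hand": 1},{"x": 0,"y": 0,"z": -0.15,"wx": 0,"wy": 0,"wz": 0,"hand": 1},{"x": 0,"y": 0,"z": -0.15,"wx": 0,"wy": 0,"wz": 0,"hand": 1},{"x": 0,"y": 0,"z": -0.15,"wx": 0,"wy": 0,"wz": 0,"hand": 1},{"x": 0,"y": 0,"z": -0.15,"wx": 0,"wy": 0,"wz": 0.15,"hand": 1},{"x": 0,"y": 0,"z": -0.1,"wx": 0,"wy": 0,"wz": 0.155,"hand": 1},{"x": 0,"y": 0,"z": 0,"wx": 0,"wy": 0,"wz": 0.155,"hand": 1},{"x": 0,"y": 0,"z": 0,"wx": 0,"wy": 0,"wz": 0.155,"hand": 1}]}}

```text
time: 26.23
tool_pos: [0.5377, -0.2188, 0.2395]
tool_rot: [0.002, 0.77, 0.638, 0.001]
contact_force: [-0.8, 0.9, -0.4]
gripper_width: 0.998
grasp_force: 0.0
```

```bash
python3 - <<'E'
from h import *
plan(*S['knob'],.235,-.182)
cv2.imwrite("pics/s6.png",cv2.resize(grab_frame("scene")[80:260,180:480],None,fx=2.6,fy=2.6)); 
E
```

```text
t 26.2 wz -0.005 x 3.438 y -0.319 z 0.030
```

View pics/s6.png

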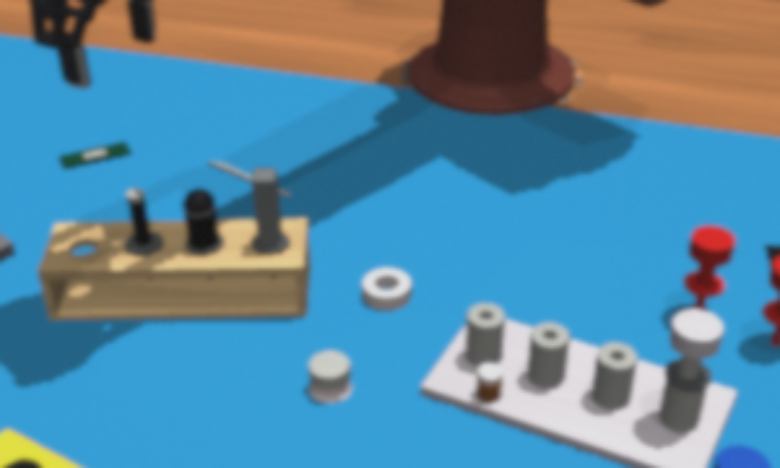

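Slim stands in the third hole at (143,243). Now the knob: the grey one, the only aluminium knob, at (695,330) in sleeve_d. The red and blue ones are the look-alikes.

Emit:
{"fn": "send_rows", "kwargs": {"rows": [{"x": 0.13,"y": -0.023,"z": 0,"wx": 0,"wy": 0,"wz": 0,"hand": 1},{"x": 0.2,"y": -0.023,"z": 0,"wx": 0,"wy": 0,"wz": 0,"hand": 1},{"x": 0.23,"y": -0.023,"z": 0,"wx": 0,"wy": 0,"wz": 0,"hand": 1},{"x": 0.23,"y": -0.023,"z": 0,"wx": 0,"wy": 0,"wz": 0,"hand": 1},{"x": 0.23,"y": -0.023,"z": 0,"wx": 0,"wy": 0,"wz": 0,"hand": 1},{"x": 0.23,"y": -0.023,"z": 0,"wx": 0,"wy": 0,"wz": 0,"hand": 1},{"x": 0.23,"y": -0.023,"z": 0,"wx": 0,"wy": 0,"wz": 0,"hand": 1},{"x": 0.23,"y": -0.023,"z": 0,"wx": 0,"wy": 0,"wz": 0,"hand": 1},{"x": 0.23,"y": -0.023,"z": 0,"wx": 0,"wy": 0,"wz": 0,"hand": 1},{"x": 0.23,"y": -0.023,"z": 0,"wx": 0,"wy": 0,"wz": 0,"hand": 1}]}}

```text
time: 27.12
tool_pos: [0.5608, 0.1098, 0.237]
tool_rot: [0.0, 0.767, 0.642, 0.0]
contact_force: [-0.0, 0.2, -0.2]
gripper_width: 0.998
grasp_force: 0.0
```

Emit:
{"fn": "send_rows", "kwargs": {"rows": [{"x": 0.23,"y": -0.023,"z": 0,"wx": 0,"wy": 0,"wz": 0,"hand": 1},{"x": 0.23,"y": -0.023,"z": 0,"wx": 0,"wy": 0,"wz": 0,"hand": 1},{"x": 0.23,"y": -0.023,"z": 0,"wx": 0,"wy": 0,"wz": 0,"hand": 1},{"x": 0.23,"y": -0.02,"z": 0,"wx": 0,"wy": 0,"wz": 0,"hand": 1},{"x": 0.17,"y": 0,"z": 0,"wx": 0,"wy": 0,"wz": 0,"hand": 1},{"x": 0.1,"y": 0,"z": 0,"wx": 0,"wy": 0,"wz": 0,"hand": 1},{"x": 0.06,"y": 0,"z": 0,"wx": 0,"wy": 0,"wz": 0,"hand": 1},{"x": 0.018,"y": 0,"z": 0,"wx": 0,"wy": 0,"wz": 0,"hand": 1},{"x": 0,"y": 0,"z": 0,"wx": 0,"wy": 0,"wz": 0,"hand": 1},{"x": 0,"y": 0,"z": 0,"wx": 0,"wy": 0,"wz": 0,"hand": 1}]}}

```text
time: 27.95
tool_pos: [0.5821, 0.2964, 0.2366]
tool_rot: [0.0, 0.768, 0.64, -0.0]
contact_force: [-0.3, -0.6, 0.2]
gripper_width: 1.003
grasp_force: 0.0
```

```bash
python3 - <<'E'
from h import *
plan(*S['knob'],.085,-.182)
c=calibration("wrist"); im=grab_frame("wrist"); cv2.imwrite("pics/w7.png",im); print(proj(c,(*S['knob'],.118)))
g=cv2.cvtColor(im,cv2.COLOR_BGR2HSV); u,v=proj(c,(*S['knob'],.118))[0]
m=(g[...,1]<60)&(g[...,2]>60); mm=np.zeros_like(m); mm[max(0,int(v)-90):int(v)+90,int(u)-90:int(u)+90]=1
p,r=cv2.minEnclosingCircle(big(m&mm)); print(p,r,ray(c,p,.118))
E
```

```text
t 27.9 wz 0.002 x 0.006 y 0.012 z 1.011
[[322.16998221 186.99491191]]
(322.81219482421875, 200.34547424316406) 87.5903549194336 [[0.58240847 0.28506084 0.118     ]]
```

View pics/w7.png

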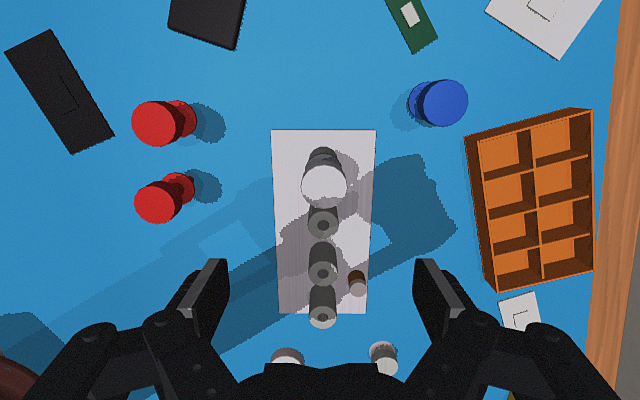

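The aluminium knob's disc is centred at (324,186), as predicted, with the red and blue ones well off the plate. I descend on it.

Emit:
{"fn": "send_rows", "kwargs": {"rows": [{"x": 0.006,"y": 0.012,"z": 0.08,"wx": 0,"wy": 0,"wz": 0,"hand": 1},{"x": 0,"y": 0,"z": 0.13,"wx": 0,"wy": 0,"wz": 0,"hand": 1},{"x": 0,"y": 0,"z": 0.14,"wx": 0,"wy": 0,"wz": 0,"hand": 1},{"x": 0,"y": 0,"z": 0.14,"wx": 0,"wy": 0,"wz": 0,"hand": 1},{"x": 0,"y": 0,"z": 0.14,"wx": 0,"wy": 0,"wz": 0,"hand": 1},{"x": 0,"y": 0,"z": 0.14,"wx": 0,"wy": 0,"wz": 0,"hand": 1},{"x": 0,"y": 0,"z": 0.14,"wx": 0,"wy": 0,"wz": 0,"hand": 1},{"x": 0,"y": 0,"z": 0.1,"wx": 0,"wy": 0,"wz": 0,"hand": 1},{"x": 0,"y": 0,"z": 0,"wx": 0,"wy": 0,"wz": 0,"hand": 1},{"x": 0,"y": 0,"z": 0,"wx": 0,"wy": 0,"wz": 0,"hand": 1}]}}

```text
time: 28.83
tool_pos: [0.5832, 0.2974, 0.0838]
tool_rot: [-0.0, 0.768, 0.641, -0.001]
contact_force: [0.7, 0.4, 0.1]
gripper_width: 1.001
grasp_force: 0.0
```

```bash
python3 -c "
from h import *
plan(*S['knob'],.085,-.182)"
```

```text
t 28.8 wz 0.002 x -0.001 y 0.006 z -0.008
```

Emit:
{"fn": "send_rows", "kwargs": {"rows": [{"x": 0,"y": 0.005,"z": 0,"wx": 0,"wy": 0,"wz": 0,"hand": -1},{"x": 0,"y": 0,"z": 0,"wx": 0,"wy": 0,"wz": 0,"hand": -1},{"x": 0,"y": 0,"z": 0,"wx": 0,"wy": 0,"wz": 0,"hand": -1},{"x": 0,"y": 0,"z": 0,"wx": 0,"wy": 0,"wz": 0,"hand": -1},{"x": 0,"y": 0,"z": 0,"wx": 0,"wy": 0,"wz": 0,"hand": -1},{"x": 0,"y": 0,"z": 0,"wx": 0,"wy": 0,"wz": 0,"hand": -1},{"x": 0,"y": 0,"z": 0,"wx": 0,"wy": 0,"wz": 0,"hand": -1},{"x": 0,"y": 0,"z": 0,"wx": 0,"wy": 0,"wz": 0,"hand": -1},{"x": 0,"y": 0,"z": 0,"wx": 0,"wy": 0,"wz": 0,"hand": -1},{"x": 0,"y": 0,"z": 0,"wx": 0,"wy": 0,"wz": 0,"hand": -1}]}}

```text
time: 29.67
tool_pos: [0.5856, 0.2985, 0.0868]
tool_rot: [0.0, 0.768, 0.641, 0.001]
contact_force: [-1.0, -0.5, 6.0]
gripper_width: 0.451
grasp_force: 60.4
```

Emit:
{"fn": "send_rows", "kwargs": {"rows": [{"x": 0,"y": 0,"z": -0.05,"wx": 0,"wy": 0,"wz": 0,"hand": -1},{"x": 0,"y": 0,"z": -0.1,"wx": 0,"wy": 0,"wz": 0,"hand": -1},{"x": 0,"y": 0,"z": -0.14,"wx": 0,"wy": 0,"wz": 0,"hand": -1},{"x": 0,"y": 0,"z": -0.14,"wx": 0,"wy": 0,"wz": 0,"hand": -1},{"x": 0,"y": 0,"z": -0.14,"wx": 0,"wy": 0,"wz": 0,"hand": -1},{"x": 0,"y": 0,"z": -0.14,"wx": 0,"wy": 0,"wz": -0.15,"hand": -1},{"x": 0,"y": 0,"z": -0.14,"wx": 0,"wy": 0,"wz": -0.155,"hand": -1},{"x": 0,"y": 0,"z": -0.14,"wx": 0,"wy": 0,"wz": -0.155,"hand": -1},{"x": 0,"y": 0,"z": -0.06,"wx": 0,"wy": 0,"wz": -0.15,"hand": -1},{"x": 0,"y": 0,"z": 0,"wx": 0,"wy": 0,"wz": 0,"hand": -1}]}}

```text
time: 30.5
tool_pos: [0.5857, 0.2985, 0.2474]
tool_rot: [0.001, 0.593, 0.805, 0.002]
contact_force: [0.5, 0.8, 0.2]
gripper_width: 0.452
grasp_force: 61.3
```

```bash
python3 -c "
from h import *
plan(*H['knob'],.235,.304)"
```

```text
t 30.5 wz -0.003 x -3.586 y -1.339 z 0.082
```

Emit:
{"fn": "send_rows", "kwargs": {"rows": [{"x": -0.12,"y": -0.045,"z": 0,"wx": 0,"wy": 0,"wz": 0,"hand": -1},{"x": -0.21,"y": -0.078,"z": 0,"wx": 0,"wy": 0,"wz": 0,"hand": -1},{"x": -0.21,"y": -0.078,"z": 0,"wx": 0,"wy": 0,"wz": 0,"hand": -1},{"x": -0.21,"y": -0.078,"z": 0,"wx": 0,"wy": 0,"wz": 0,"hand": -1},{"x": -0.21,"y": -0.078,"z": 0,"wx": 0,"wy": 0,"wz": 0,"hand": -1},{"x": -0.21,"y": -0.078,"z": 0,"wx": 0,"wy": 0,"wz": 0,"hand": -1},{"x": -0.21,"y": -0.078,"z": 0,"wx": 0,"wy": 0,"wz": 0,"hand": -1},{"x": -0.21,"y": -0.078,"z": 0,"wx": 0,"wy": 0,"wz": 0,"hand": -1},{"x": -0.21,"y": -0.078,"z": 0,"wx": 0,"wy": 0,"wz": 0,"hand": -1},{"x": -0.21,"y": -0.078,"z": 0,"wx": 0,"wy": 0,"wz": 0,"hand": -1}]}}

```text
time: 31.33
tool_pos: [0.5652, -0.0244, 0.2416]
tool_rot: [-0.001, 0.595, 0.804, -0.0]
contact_force: [-0.4, -0.4, -0.1]
gripper_width: 0.45
grasp_force: 61.3
```

Emit:
{"fn": "send_rows", "kwargs": {"rows": [{"x": -0.21,"y": -0.078,"z": 0,"wx": 0,"wy": 0,"wz": 0,"hand": -1},{"x": -0.21,"y": -0.078,"z": 0,"wx": 0,"wy": 0,"wz": 0,"hand": -1},{"x": -0.21,"y": -0.078,"z": 0,"wx": 0,"wy": 0,"wz": 0,"hand": -1},{"x": -0.21,"y": -0.078,"z": 0,"wx": 0,"wy": 0,"wz": 0,"hand": -1},{"x": -0.21,"y": -0.078,"z": 0,"wx": 0,"wy": 0,"wz": 0,"hand": -1},{"x": -0.21,"y": -0.078,"z": 0,"wx": 0,"wy": 0,"wz": 0,"hand": -1},{"x": -0.18,"y": -0.067,"z": 0,"wx": 0,"wy": 0,"wz": 0,"hand": -1},{"x": -0.09,"y": -0.034,"z": 0,"wx": 0,"wy": 0,"wz": 0,"hand": -1},{"x": -0.04,"y": -0.02,"z": 0,"wx": 0,"wy": 0,"wz": 0,"hand": -1},{"x": 0,"y": 0,"z": 0,"wx": 0,"wy": 0,"wz": 0,"hand": -1}]}}

```text
time: 32.17
tool_pos: [0.5509, -0.2747, 0.2417]
tool_rot: [-0.001, 0.595, 0.804, 0.0]
contact_force: [1.0, -0.3, -0.6]
gripper_width: 0.451
grasp_force: 61.3
```

Emit:
{"fn": "send_rows", "kwargs": {"rows": [{"x": 0,"y": 0,"z": 0.05,"wx": 0,"wy": 0,"wz": 0,"hand": -1},{"x": 0,"y": 0,"z": 0,"wx": 0,"wy": 0,"wz": 0,"hand": -1},{"x": 0,"y": 0,"z": 0,"wx": 0,"wy": 0,"wz": 0,"hand": -1},{"x": 0,"y": 0,"z": 0,"wx": 0,"wy": 0,"wz": 0,"hand": -1},{"x": 0,"y": 0,"z": 0,"wx": 0,"wy": 0,"wz": 0,"hand": -1},{"x": 0,"y": 0,"z": 0,"wx": 0,"wy": 0,"wz": 0,"hand": -1},{"x": 0,"y": 0,"z": 0,"wx": 0,"wy": 0,"wz": 0,"hand": -1},{"x": 0,"y": 0,"z": 0,"wx": 0,"wy": 0,"wz": 0,"hand": -1},{"x": 0,"y": 0,"z": 0,"wx": 0,"wy": 0,"wz": 0,"hand": -1},{"x": 0,"y": 0,"z": 0,"wx": 0,"wy": 0,"wz": 0,"hand": -1}]}}

```text
time: 33.0
tool_pos: [0.5515, -0.2743, 0.2351]
tool_rot: [0.0, 0.594, 0.805, 0.0]
contact_force: [0.5, -0.2, 0.1]
gripper_width: 0.449
grasp_force: 61.3
```

```bash
python3 -c "
from h import *
plan(*H['knob'],.087,.304)"
```

```text
t 33.0 wz -0.006 x -0.010 y 0.022 z 0.987
```

Emit:
{"fn": "send_rows", "kwargs": {"rows": [{"x": -0.01,"y": 0.02,"z": 0.1,"wx": 0,"wy": 0,"wz": 0,"hand": -1},{"x": 0,"y": 0,"z": 0.13,"wx": 0,"wy": 0,"wz": 0,"hand": -1},{"x": 0,"y": 0,"z": 0.13,"wx": 0,"wy": 0,"wz": 0,"hand": -1},{"x": 0,"y": 0,"z": 0.13,"wx": 0,"wy": 0,"wz": 0,"hand": -1},{"x": 0,"y": 0,"z": 0.13,"wx": 0,"wy": 0,"wz": 0,"hand": -1},{"x": 0,"y": 0,"z": 0.13,"wx": 0,"wy": 0,"wz": 0,"hand": -1},{"x": 0,"y": 0,"z": 0.12,"wx": 0,"wy": 0,"wz": 0,"hand": -1},{"x": 0,"y": 0,"z": 0.1,"wx": 0,"wy": 0,"wz": 0,"hand": -1},{"x": 0,"y": 0,"z": 0,"wx": 0,"wy": 0,"wz": 0,"hand": -1},{"x": 0,"y": 0,"z": 0,"wx": 0,"wy": 0,"wz": 0,"hand": -1}]}}

```text
time: 33.83
tool_pos: [0.5541, -0.2743, 0.0879]
tool_rot: [-0.001, 0.594, 0.805, -0.0]
contact_force: [0.9, 0.4, -0.3]
gripper_width: 0.453
grasp_force: 63.3
```

```bash
python3 -c "
from h import *
plan(*H['knob'],.087,.304);print(manip.state()['contact_force'])"
```

```text
t 33.8 wz -0.006 x -0.005 y 0.005 z 0.006
[ 0.85672795  0.35041743 -0.33589225]
```

Emit:
{"fn": "send_rows", "kwargs": {"rows": [{"x": 0,"y": 0.005,"z": 0.008,"wx": 0,"wy": 0,"wz": 0,"hand": -1},{"x": 0,"y": 0,"z": 0,"wx": 0,"wy": 0,"wz": 0,"hand": -1},{"x": 0,"y": 0,"z": 0,"wx": 0,"wy": 0,"wz": 0,"hand": -1},{"x": 0,"y": 0,"z": 0,"wx": 0,"wy": 0,"wz": 0,"hand": 0.1},{"x": 0,"y": 0,"z": 0,"wx": 0,"wy": 0,"wz": 0,"hand": 1},{"x": 0,"y": 0,"z": 0,"wx": 0,"wy": 0,"wz": 0,"hand": 1},{"x": 0,"y": 0,"z": 0,"wx": 0,"wy": 0,"wz": 0,"hand": 1},{"x": 0,"y": 0,"z": 0,"wx": 0,"wy": 0,"wz": 0,"hand": 1},{"x": 0,"y": 0,"z": 0,"wx": 0,"wy": 0,"wz": 0,"hand": 1},{"x": 0,"y": 0,"z": 0,"wx": 0,"wy": 0,"wz": 0,"hand": 1}]}}

```text
time: 34.67
tool_pos: [0.5555, -0.2746, 0.0884]
tool_rot: [0.0, 0.594, 0.805, 0.0]
contact_force: [-0.1, 0.4, -0.7]
gripper_width: 0.999
grasp_force: 0.0
```

Emit:
{"fn": "send_rows", "kwargs": {"rows": [{"x": 0,"y": 0,"z": -0.06,"wx": 0,"wy": 0,"wz": 0,"hand": 1},{"x": 0,"y": 0,"z": -0.1,"wx": 0,"wy": 0,"wz": 0,"hand": 1},{"x": 0,"y": 0,"z": -0.15,"wx": 0,"wy": 0,"wz": 0,"hand": 1},{"x": 0,"y": 0,"z": -0.2,"wx": 0,"wy": 0,"wz": 0,"hand": 1},{"x": 0,"y": 0,"z": -0.2,"wx": 0,"wy": 0,"wz": 0,"hand": 1},{"x": 0,"y": 0,"z": -0.2,"wx": 0,"wy": 0,"wz": 0,"hand": 1},{"x": 0,"y": 0,"z": -0.2,"wx": 0,"wy": 0,"wz": 0,"hand": 1},{"x": 0,"y": 0,"z": -0.2,"wx": 0,"wy": 0,"wz": 0,"hand": 1},{"x": 0,"y": 0,"z": -0.1,"wx": 0,"wy": 0,"wz": 0,"hand": 1},{"x": 0,"y": 0,"z": 0,"wx": 0,"wy": 0,"wz": 0,"hand": 1}]}}

```text
time: 35.5
tool_pos: [0.5572, -0.2756, 0.306]
tool_rot: [0.005, 0.594, 0.805, 0.0]
contact_force: [0.7, 0.2, 0.9]
gripper_width: 0.997
grasp_force: 0.0
```

```bash
python3 - <<'E'
from h import *
a=cv2.resize(grab_frame("scene")[100:220,180:320],(560,480),interpolation=cv2.INTER_CUBIC)
cv2.imwrite("pics/s8.png",a)
c=calibration("wrist"); im=grab_frame("wrist"); cv2.imwrite("pics/w8.png",im)
print({k:proj(c,(*H[k],.06+z))[0].round(0).tolist() for k,z in(("square",.08),("stout",.06),("slim",.06),("knob",.056))})
E
```

```text
{'square': [317.0, -45.0], 'stout': [318.0, 41.0], 'slim': [318.0, 109.0], 'knob': [319.0, 167.0]}
```

View pics/s8.png

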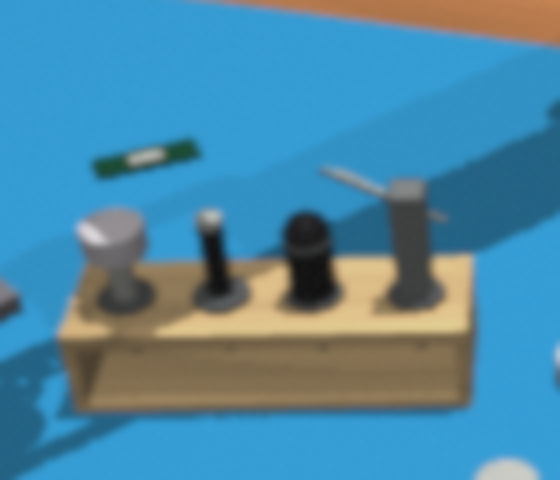

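View pics/w8.png

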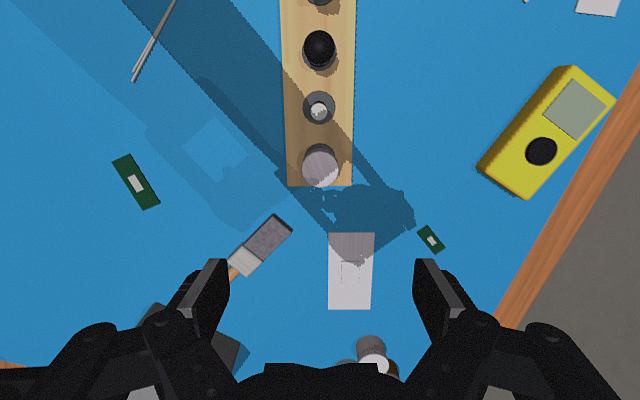

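All four stand upright with flanges flat on the board. The wrist view shows the knob's top at (320,166) and slim's at (318,110), both within 1 px of the prediction, and stout's close to its prediction at about (319,46). The scene crop shows square upright as well. Handing in.

```bash
python3 -c "
from plant import job_done
print(job_done())"
```

```text
the job is handed in; nothing more can be done
None
```

All four drivers now hang upright in the rack in reverse order (from the robot's left: square, stout, slim, knob), and the job was handed in at about 36 s; no verdict came back.

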